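# Scoop dog treats into the jar by the courtyard door

## Task

Refill the treat jar: draw the scoop out of the cubby by its bowl, set it down on the cabinet top and let go, then take it by its handle and scoop treats out of the steel tray, tipping at least three of the four into the glass jar (a second scoop is fine). Touch the treats only with the scoop, spill none (any you do not move stay in the tray), and do not shift or tip the jar or the other things lying about. Finish by setting the scoop down level on the cabinet top, letting go.

Things in the scene. Friction and masses are not known exactly. Their poses are not given: they have to be found in the camera images.
- scoop: Green plastic hand scoop, 110 g, loose, level. Bowl 80 long (x -40 to +40) x 64 wide outside (y), floor 2 and walls 3 thick, 36 high at sides and back; mouth open at x = -40. Origin: centre of the bowl's underside; x from mouth to handle, z up. At first the bowl stands before the cubby, mouth roughly towards the robot, nearly all the handle under the cubby's roof.
- scoop_grip (a point): Middle part of the scoop's handle, a straight level bar 14 wide (y) x 16 high from x = +40 to +140, its centre line 60 above the scoop's underside. This point: scoop frame x = +75, y = 0, z = +60 mm.
- scoop_lip (a point): Middle of the scoop's front lip at the underside (scoop frame x = -40, y = 0, z = 0 mm).
- scoop_end (a point): Free end of the scoop's handle (scoop frame x = +140, z = +60 mm).
- scoop_bowl (a point): Middle of the space in the bowl (scoop frame x = 0, y = 0, z = +16 mm).
- cubby: Fixed low wooden key cubby, 120 deep (x) x 160 wide (y) x 97 high, open towards its -x (robot) side only; roof 12 thick, its underside 85 above the cabinet top, its front edge at x = -60. Origin: centre of its footprint, on the cabinet top.
- tray: Fixed open steel tray, 239 long (x -104 to +135) x 88 wide (y), walls 30 high; 80 wide inside. Floor 4 above the cabinet top, flat from x = -85 to +130; at the -x end (nearer the robot) a steep 60 degree ramp rises from x = -85 to the end wall. Origin on the cabinet top, on its centre line. At first the treats lie at x from -85 to -20; the +x half is empty.
- jar: Loose clear glass jar without lid, standing upright: outer diameter 116, height 90, wall 5, inner floor 6 above the underside, 0.55 kg. Origin: centre of its underside.
- treat0: Round brown dog treat, ball of 26 mm diameter, 11 g, hard and smooth, rolls and slides easily. Origin: its centre.
- treat1: Round brown dog treat, ball of 26 mm diameter, 11 g, hard and smooth, rolls and slides easily. Origin: its centre.
- treat2: Round brown dog treat, ball of 26 mm diameter, 11 g, hard and smooth, rolls and slides easily. Origin: its centre.
- treat3: Round brown dog treat, ball of 26 mm diameter, 11 g, hard and smooth, rolls and slides easily. Origin: its centre.
- padlock: Steel padlock with a small brass key, lying flat, 42 x 46 x 20 body, about 105 long over shackle and key. Bystander. Origin under the body's centre.
- door_stop: Blue silicone dome door stop, 56 diameter, 30 high. Bystander. Origin: centre of its underside.
- fob: Black plastic parcel locker fob, about 48 x 34 x 8. Bystander. Origin: under its round part.
- jar_lid: The jar's clear lid with four blue clips, lying flat, 130 across, 16 high. Bystander. Origin: centre of its underside.

How it is judged:
On the way, in this order (a step that is already met when the one before it is completed fails the run):
1. the scoop stands level on the cabinet top, let go, its handle wholly out from under the cubby's roof (x of scoop_end in the frame of cubby below -0.06 m and height (world z) of scoop below 0.008 m and angle between scoop's own z axis and vertical below 0.08 rad and linear speed of scoop below 0.02 m/s and contact force between the fingers and scoop below 0.1 N), for 0.2 s.
2. a treat or more rides in the scoop's bowl, lifted clear of the tray (height (world z) of scoop above 0.05 m and distance between any of treat0, treat1, treat2, treat3 and scoop_bowl below 0.045 m), for 0.2 s.
3. at least three treats are in the jar ((((horizontal distance between treat0 and jar below 0.053 m and height (world z) of treat0 below 0.085 m) and (horizontal distance between treat1 and jar below 0.053 m and height (world z) of treat1 below 0.085 m) and (horizontal distance between treat2 and jar below 0.053 m and height (world z) of treat2 below 0.085 m)) or ((horizontal distance between treat0 and jar below 0.053 m and height (world z) of treat0 below 0.085 m) and (horizontal distance between treat1 and jar below 0.053 m and height (world z) of treat1 below 0.085 m) and (horizontal distance between treat3 and jar below 0.053 m and height (world z) of treat3 below 0.085 m)) or ((horizontal distance between treat0 and jar below 0.053 m and height (world z) of treat0 below 0.085 m) and (horizontal distance between treat2 and jar below 0.053 m and height (world z) of treat2 below 0.085 m) and (horizontal distance between treat3 and jar below 0.053 m and height (world z) of treat3 below 0.085 m)) or ((horizontal distance between treat1 and jar below 0.053 m and height (world z) of treat1 below 0.085 m) and (horizontal distance between treat2 and jar below 0.053 m and height (world z) of treat2 below 0.085 m) and (horizontal distance between treat3 and jar below 0.053 m and height (world z) of treat3 below 0.085 m)))), for 0.2 s.
At the end, for the whole second after the job is handed in: At least three of the four treats lie inside the jar and every other one is in the jar or the tray; the jar stands upright; the scoop rests level (within 0.1 rad) with its underside within 12 mm of the cabinet top, released and still ((((horizontal distance between treat0 and jar below 0.053 m and height (world z) of treat0 below 0.085 m) and (horizontal distance between treat1 and jar below 0.053 m and height (world z) of treat1 below 0.085 m) and (horizontal distance between treat2 and jar below 0.053 m and height (world z) of treat2 below 0.085 m)) or ((horizontal distance between treat0 and jar below 0.053 m and height (world z) of treat0 below 0.085 m) and (horizontal distance between treat1 and jar below 0.053 m and height (world z) of treat1 below 0.085 m) and (horizontal distance between treat3 and jar below 0.053 m and height (world z) of treat3 below 0.085 m)) or ((horizontal distance between treat0 and jar below 0.053 m and height (world z) of treat0 below 0.085 m) and (horizontal distance between treat2 and jar below 0.053 m and height (world z) of treat2 below 0.085 m) and (horizontal distance between treat3 and jar below 0.053 m and height (world z) of treat3 below 0.085 m)) or ((horizontal distance between treat1 and jar below 0.053 m and height (world z) of treat1 below 0.085 m) and (horizontal distance between treat2 and jar below 0.053 m and height (world z) of treat2 below 0.085 m) and (horizontal distance between treat3 and jar below 0.053 m and height (world z) of treat3 below 0.085 m))) and ((horizontal distance between treat0 and jar below 0.053 m and height (world z) of treat0 below 0.085 m) or (x of treat0 in the frame of tray between -0.11 and 0.135 m and y of treat0 in the frame of tray between -0.045 and 0.045 m and z of treat0 in the frame of tray between 0 and 0.05 m)) and ((horizontal distance between treat1 and jar below 0.053 m and height (world z) of treat1 below 0.085 m) or (x of treat1 in the frame of tray between -0.11 and 0.135 m and y of treat1 in the frame of tray between -0.045 and 0.045 m and z of treat1 in the frame of tray between 0 and 0.05 m)) and ((horizontal distance between treat2 and jar below 0.053 m and height (world z) of treat2 below 0.085 m) or (x of treat2 in the frame of tray between -0.11 and 0.135 m and y of treat2 in the frame of tray between -0.045 and 0.045 m and z of treat2 in the frame of tray between 0 and 0.05 m)) and ((horizontal distance between treat3 and jar below 0.053 m and height (world z) of treat3 below 0.085 m) or (x of treat3 in the frame of tray between -0.11 and 0.135 m and y of treat3 in the frame of tray between -0.045 and 0.045 m and z of treat3 in the frame of tray between 0 and 0.05 m)) and angle between jar's own z axis and vertical below 0.08 rad and linear speed of each of jar, scoop below 0.02 m/s and height (world z) of scoop below 0.012 m and angle between scoop's own z axis and vertical below 0.1 rad and contact force between the fingers and scoop below 0.1 N); the robot touches nothing.
It fails at once if the padlock, door stop, locker fob or jar lid is shifted by more than 25 mm (distance of any of padlock, door_stop, fob, jar_lid from where it was at the start of the episode above 0.025 m).
It fails at once if the jar is shifted by more than 25 mm or tipped by more than 0.25 rad (distance of jar from where it was at the start of the episode above 0.025 m or angle between jar's own z axis and vertical above 0.25 rad).
It fails at once if the fingers touch a treat (0.5 N) (contact force between the fingers and treat0 above 0.5 N or contact force between the fingers and treat1 above 0.5 N or contact force between the fingers and treat2 above 0.5 N or contact force between the fingers and treat3 above 0.5 N).
It also fails if it takes over 67 s, if anything falls off the work surface, if the arm or the gripper's body presses on something with over 40 N, if the wrist force passes 120 N, or if a joint passes its speed limit or range.

## Robot

A 6-joint arm with a two-finger parallel gripper is mounted at the origin on the work surface. World frame = base frame: x ahead of the robot, y to its left, z up, the work surface at z = 0. Lengths are in m, angles in rad, forces in N, time in s.
With the tool pointing down it reaches from about 0.3 to 0.775 m from the base axis. Payload 14.6 kg.
Tool frame: the origin (TCP) lies at the very end of the fingers, on their centre line; the grasp point (between the pads) lies 19 mm behind it (ctrl.hold_point_z is the distance from the TCP to the grasp point, in m); x points along the fingers, y is the direction in which the jaws open and shut, and the axes are right-handed (so a half turn about x gives the same grasp; the last joint's range is limited). The gripper opens to 94 mm and grips with 3 to 60 N. Pads are 16 mm wide; open, the fingers measure 119 mm over their backs; the gripper's body (75 mm by 177 mm) begins 78 mm behind the grasp point.
Start: joints at [1.144, 0.3, 1.521, -0, 1.321, -0.067], TCP at [0.194, 0.515, 0.205] pointing down, gripper open.
Joint ranges: [-3.03, 3.03], [-0.79, 2.21], [0.23, 2.52], [-1.04, 4.18], [0, 3.07], [-2.55, 2.55]. Speed limits (rad/s): [2.22, 2.22, 2.57, 3.14, 3.14, 3.14].

## Interface

Orientations are given as [roll, pitch, yaw] about the fixed x, y, z axes, in that order (R = Rz(yaw) Ry(pitch) Rx(roll)).
In Python, from station import get_obs, camera, ticket, ctrl gives the robot as it stands.
- The arm moves only by the tool step_arm, never from a script. Its argument "motion" is a list that holds one entry, the list of rows, each a list of 6 numbers: the shift along the tool's x, y, z in m, then the turn, a rotation vector about the tool's x, y, z in degrees. A call has 1 to 12 rows; each row shifts and turns the commanded pose from where the row before left it, along the tool's axes as they then stand; what a row does not reach is not made up. A row lasts 1/8 s, in which the tool goes at most 62.5 mm and 10.7 degrees, less where a joint would pass 70% of its speed; a pose out of reach is approached as far as the arm can. A call is refused whole if a number of a shift passes 0.0625 or a number of a turn 10.7, either way. A call with a gripper value outside its range is refused whole. "fingers" is the finger opening in m, from 0 to 0.094, set as the call begins (left out, the last holds). The fingers move at their own pace and stop on an object; "squeeze" is the grip in N (left out, the last holds). Time passes only in rows, so rows that do not move let the fingers close. It gives the time, the measured TCP pose, the force and the opening at its end, in the units of the state.
- get_obs(): the state, without advancing time (a new reading comes with each control period).
- camera(name): name is "scene" or "side" or "wrist"; returns a dict with "pixels" (384x512x3 uint8, red, green, blue), "fx", "fy", "cx", "cy" (pixels), "extrinsics" (4x4, takes a point from world to camera coordinates); the wrist camera has in their place "T_tool_cam" (4x4, takes a point from camera to tool coordinates, whose origin is the TCP and whose axes are the tool frame's). Camera axes: x right, y up, looking along -z (the intrinsics and any distortion apply to the point x, -y, -z); pixel columns grow to the right and rows downward; lengths in m; the calibration is good to about 2 mm. A picture is of the moment at which its call begins: read the wrist's pose just before it. There is no depth.
- ticket.hand_in(): hands the job in, once; it reports no verdict.
The state is a dict: "time_s": time; "qpos": joint angles; "joint_vel": joint speeds; "tau": joint torques, N m; "ee_pos": TCP position; "eef_rot": TCP orientation; "force": force on the tool from outside, world axes, zero at the start; "moment": the same for the moment, N m; "grip_width": finger opening in m.
Only numpy, scipy, OpenCV 4.12 (cv2) and the standard library are available. Lean on these libraries where they do the work, as an engineer would, in place of code of your own. Each camera call takes 0.05 s, during which the arm holds its last target.

## Working session

There is one attempt and no reset: what is moved stays moved. The work goes in short steps, Python scripts to look and compute and a tool call to move; the robot and the scene stay as the last step left them, time stands still between calls to the robot, and variables do not carry over. Pictures are saved under pics/ and viewed, and the job is handed in when it is done.

Besides the shell and the picture viewer there is one more tool, called as name([rows], argument=value, ...), one row to a line, values as JSON. step_arm: Moves the arm, as the interface text tells. Its arguments: {"type":"object","properties":{"motion":{"type":"array","items":{"type":"array","items":{"type":"array","items":{"type":"number"}}}},"fingers":{"type":"number"},"squeeze":{"type":"number"}},"required":["motion"]}

```bash
ls; mkdir -p pics; python3 - <<'E'
from station import get_obs, camera, ticket, ctrl
import cv2
print(get_obs()); print([a for a in dir(ctrl) if a[0]!='_'], ctrl.hold_point_z)
for n in("scene","side","wrist"):
    c=camera(n); cv2.imwrite(f"pics/a_{n}.png",c["pixels"][:,:,::-1]); print(n,[c[k] for k in c if k!="pixels"], list(c))
E
```

```text
pics
{'time_s': 0.0, 'qpos': array([ 1.14439324e+00,  3.00450796e-01,  1.52160361e+00, -2.46931087e-05,
        1.32069622e+00, -6.66037183e-02]), 'joint_vel': array([-0.00065154,  0.00120568,  0.00025885,  0.00078093, -0.00030406,
       -0.00052122]), 'tau': array([-2.27492710e-03, -5.31806874e+01, -3.52742136e+01,  7.07335328e-02,
        2.43918621e-02, -1.22786423e-04]), 'ee_pos': array([0.19354565, 0.51453013, 0.20488794]), 'eef_rot': array([-1.61674819,  1.5696381 , -1.97654143]), 'force': array([-0.21217336, -0.83155443,  0.31579391]), 'moment': array([ 0.00872476, -0.02174974,  0.08247701]), 'grip_width': 0.09401380944575984}
['MotionError', 'hold_point_z'] 0.0188
scene [419.42487052581333, 419.42487052581333, 254.1150018506525, 186.8366490634769, array([[ 0.24157511,  0.97026324, -0.0151891 , -0.13964136],
       [-0.66137688,  0.17608257,  0.72909228,  0.33043525],
       [ 0.71008598, -0.16608483,  0.68424684, -1.59977071],
       [ 0.        ,  0.        ,  0.        ,  1.        ]])] ['pixels', 'fx', 'fy', 'cx', 'cy', 'extrinsics']
side [499.5352460984298, 499.5352460984298, 259.02309919126986, 198.85559243991113, array([[-0.9870867 , -0.15827252,  0.02469139,  0.56432963],
       [ 0.09685097, -0.46689565,  0.8789928 , -0.11919703],
       [-0.1275921 ,  0.87003348,  0.47619534, -0.99970079],
       [ 0.        ,  0.        ,  0.        ,  1.        ]])] ['pixels', 'fx', 'fy', 'cx', 'cy', 'extrinsics']
wrist [280.4603648035207, 280.4603648035207, 253.66063695653065, 195.06415653235155, array([[-1.71477536e-04,  2.59421606e-01, -9.65764154e-01,
        -1.78722247e-01],
       [ 9.99999661e-01,  8.22682597e-04,  4.34310612e-05,
        -3.07332291e-04],
       [ 8.05784318e-04, -9.65763819e-01, -2.59421659e-01,
        -7.55716880e-02],
       [ 0.00000000e+00,  0.00000000e+00,  0.00000000e+00,
         1.00000000e+00]])] ['pixels', 'fx', 'fy', 'cx', 'cy', 'T_tool_cam']
```

View pics/a_scene.png

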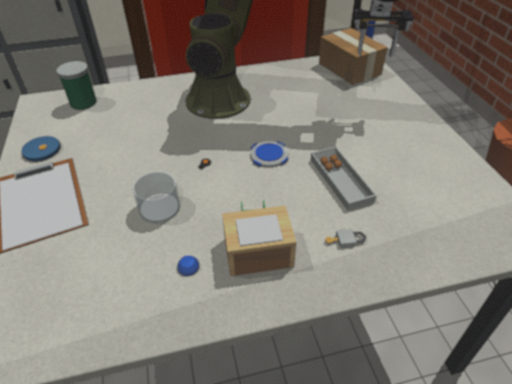

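View pics/a_side.png

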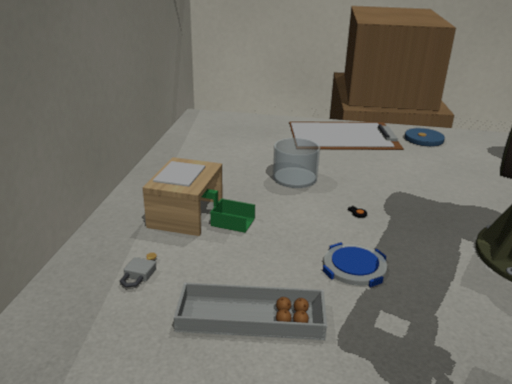

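View pics/a_wrist.png

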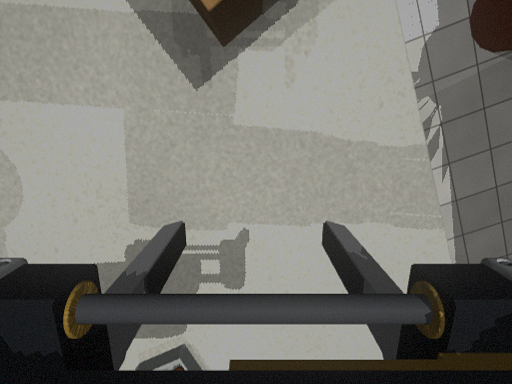

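```bash
python3 - <<'E'
import cv2
a=cv2.imread("pics/a_side.png"); b=cv2.imread("pics/a_scene.png")
cv2.imwrite("pics/b_side1.png",cv2.resize(a[130:245,130:330],None,fx=4,fy=4,interpolation=cv2.INTER_CUBIC))
cv2.imwrite("pics/b_side2.png",cv2.resize(a[230:350,100:400],None,fx=2.6,fy=2.6,interpolation=cv2.INTER_CUBIC))
cv2.imwrite("pics/b_sc1.png",cv2.resize(b[140:280,120:300],None,fx=4,fy=4,interpolation=cv2.INTER_CUBIC))
cv2.imwrite("pics/b_sc2.png",cv2.resize(b[130:260,240:390],None,fx=4,fy=4,interpolation=cv2.INTER_CUBIC))
E
```

```text
(no output)
```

View pics/b_side1.png

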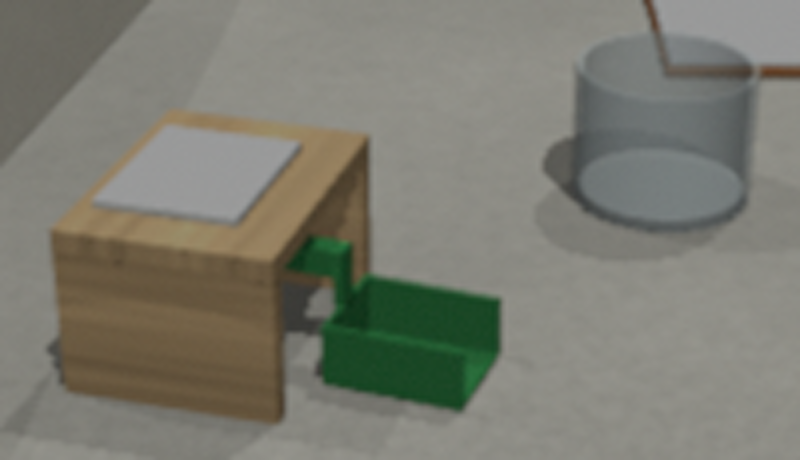

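View pics/b_side2.png

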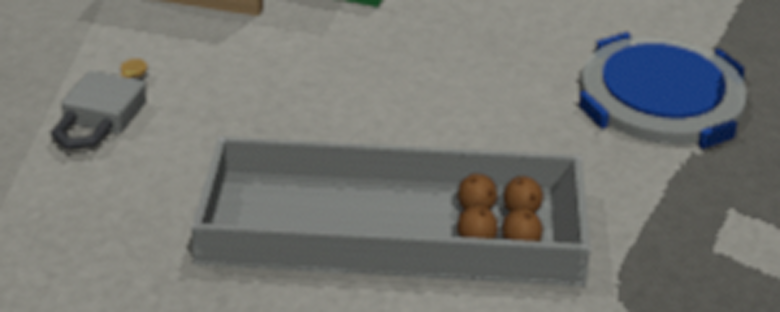

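View pics/b_sc1.png

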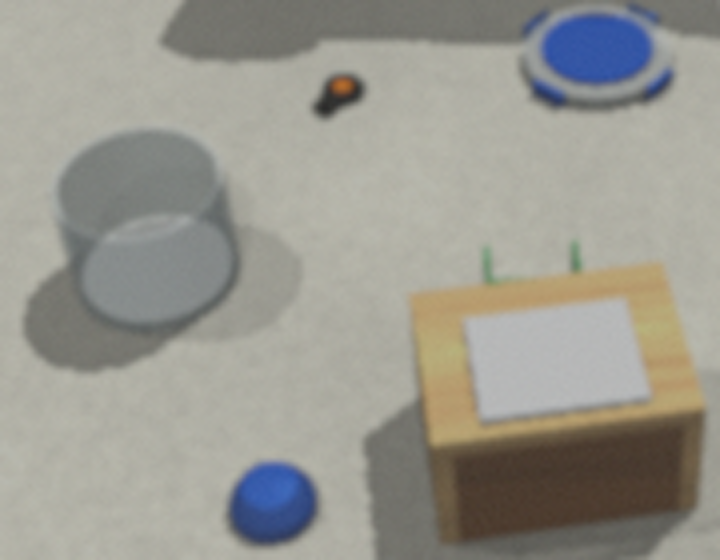

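View pics/b_sc2.png

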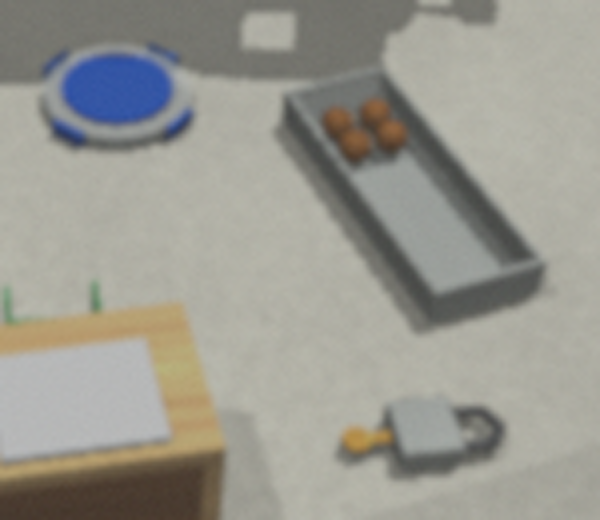

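```bash
cat > h.py <<'E'
import numpy as np
from scipy.optimize import least_squares
from station import get_obs, camera, ctrl
CAM={}
E0={'scene':(419.42487,254.1150,186.83665,np.array([[ 0.24157511,  0.97026324, -0.0151891 , -0.13964136],[-0.66137688,  0.17608257,  0.72909228,  0.33043525],[ 0.71008598, -0.16608483,  0.68424684, -1.59977071]])),
'side':(499.53525,259.0231,198.85559,np.array([[-0.9870867 , -0.15827252,  0.02469139,  0.56432963],[ 0.09685097, -0.46689565,  0.8789928 , -0.11919703],[-0.1275921 ,  0.87003348,  0.47619534, -0.99970079]]))}
def proj(n,P):
    f,cx,cy,T=E0[n]; c=T[:,:3]@np.asarray(P,float)+T[:,3]
    return np.array([cx+f*c[0]/-c[2], cy-f*c[1]/-c[2]])
def ray(n,uv,z):
    f,cx,cy,T=E0[n]; d=np.array([(uv[0]-cx)/f,-(uv[1]-cy)/f,-1]); R=T[:,:3]
    o=-R.T@T[:,3]; d=R.T@d; return o+d*(z-o[2])/d[2]
CR={'s1':('side',130,130,4),'s2':('side',100,230,2.6),'c1':('scene',120,140,4),'c2':('scene',240,130,4)}
def px(c,u,v):
    n,ox,oy,s=CR[c]; return n,np.array([ox+(u+.5)/s-.5,oy+(v+.5)/s-.5])
def fitpose(obs,x0):
    def r(p):
        c,s=np.cos(p[2]),np.sin(p[2]); o=[]
        for cr,u,v,P in obs:
            n,m=px(cr,u,v); X=np.array(P)/1e3
            o.append(proj(n,[p[0]+c*X[0]-s*X[1],p[1]+s*X[0]+c*X[1],X[2]])-m)
        return np.concatenate(o)
    q=least_squares(r,x0,loss='soft_l1'); return q.x,np.abs(r(q.x)).reshape(-1,2).round(1).tolist()
E
python3 - <<'E'
from h import *
np.set_printoptions(precision=4,suppress=True)
print('scoop',*fitpose([('s1',465,348,(-40,32,36)),('s1',462,409,(-40,32,0)),('s1',325,322,(40,32,36)),('s1',323,384,(40,32,0)),('s1',500,298,(-40,-32,36)),('s1',366,276,(40,-32,36)),('c1',487,247,(-40,-30,36)),('c1',576,241,(-40,30,36))],[.5,0,0]))
print('cubby',*fitpose([('s1',65,390,(60,80,0)),('s1',282,420,(-60,80,0)),('s1',275,262,(-60,80,97)),('s1',55,232,(60,80,97)),('s1',369,137,(-60,-80,97)),('s1',172,112,(60,-80,97)),('c1',410,296,(-60,-80,97)),('c1',662,264,(-60,80,97)),('c1',703,408,(60,80,97)),('c1',432,445,(60,-80,97))],[.6,0,0]))
print('tray',*fitpose([('s2',222,143,(135,-44,30)),('s2',578,158,(-104,-44,30)),('s2',587,248,(-104,44,30)),('s2',193,230,(135,44,30)),('s2',198,262,(135,44,0)),('s2',583,278,(-104,44,0)),('c2',285,97,(-104,-44,30)),('c2',385,70,(-104,44,30)),('c2',545,265,(135,44,30)),('c2',435,295,(135,-44,30))],[.5,.3,0]))
print('jar',*fitpose([('s1',664,67,(0,0,90)),('s1',662,188,(0,0,3)),('c1',139,185,(0,0,90)),('c1',157,273,(0,0,3))],[.5,-.2,0]))
for u in [(337,122),(376,112),(356,145),(392,134)]: print('treat c',ray(*px('c2',*u),.017))
for u in [(478,190),(522,195),(477,224),(522,229)]: print('treat s',ray(*px('s2',*u),.017))
print('lid',ray(*px('c2',118,92),.012),ray(*px('s2',664,87),.012))
print('fob',ray(*px('c1',342,88),.008)); print('stop',ray(*px('c1',273,510),.01)); print('padlock',ray(*px('c2',425,430),.02),ray(*px('s2',105,98),.02))
for n in ((355,440),(500,432)): print(ray(*px('c2',*n),.005))
E
```

```text
scoop [ 0.6324 -0.0164 -0.157 ] [[0.5, 1.3], [0.1, 0.7], [1.0, 1.1], [0.1, 0.0], [0.5, 0.2], [0.0, 0.8], [0.6, 0.2], [1.1, 0.3]]
cubby [ 0.742  -0.031  -0.0782] [[0.4, 0.6], [0.4, 1.4], [0.2, 0.2], [1.0, 0.4], [0.2, 0.8], [0.2, 0.7], [0.7, 0.7], [0.3, 1.0], [0.8, 0.4], [0.4, 0.2]]
tray [0.5264 0.2735 0.1079] [[1.9, 2.9], [0.7, 1.4], [0.7, 0.0], [1.2, 1.4], [2.0, 0.7], [0.5, 2.9], [0.7, 1.5], [0.6, 1.1], [0.3, 0.8], [0.1, 0.2]]
jar [ 0.5223 -0.2619  0.    ] [[0.3, 0.5], [1.2, 0.5], [0.6, 0.7], [0.4, 0.2]]
treat c [0.4602 0.253  0.017 ]
treat c [0.4566 0.2868 0.017 ]
treat c [0.4899 0.2571 0.017 ]
treat c [0.4848 0.2886 0.017 ]
treat s [0.4904 0.2509 0.017 ]
treat s [0.462  0.2504 0.017 ]
treat s [0.4873 0.2829 0.017 ]
treat s [0.4593 0.2822 0.017 ]
lid [0.374  0.1005 0.012 ] [0.3701 0.1058 0.012 ]
fob [ 0.3605 -0.1047  0.008 ]
stop [ 0.7513 -0.2098  0.01  ]
padlock [0.7681 0.1949 0.02  ] [0.7581 0.2062 0.02  ]
[0.7532 0.1548 0.005 ]
[0.7708 0.2481 0.005 ]
```

```bash
cat >> h.py <<'E'
from scipy.spatial.transform import Rotation as Ro, Slerp
np.set_printoptions(precision=4,suppress=True)
def cur():
    o=get_obs(); return np.array(o['ee_pos']),Ro.from_euler('xyz',o['eef_rot'])
def toolR(xdir,ydir):
    x=np.array(xdir,float);x/=np.linalg.norm(x); y=np.array(ydir,float); y-=x*(x@y); y/=np.linalg.norm(y)
    return Ro.from_matrix(np.stack([x,y,np.cross(x,y)],1))
def plan(p1,R1,n=None,start=None,rd=4):
    p0,R0=start or cur()
    d=np.linalg.norm(p1-p0); a=np.degrees((R0.inv()*R1).magnitude())
    n=n or int(np.ceil(max(d/0.055,a/10.0,1)))
    rows=[];p,R=p0,R0; S=Slerp([0,1],Ro.concatenate([R0,R1]))
    for i in range(1,n+1):
        pt=p0+(p1-p0)*i/n; Rt=S(i/n)
        t=np.round(R.inv().apply(pt-p),rd); w=np.round(np.degrees((R.inv()*Rt).as_rotvec()),1)
        rows.append([float(v)+0 for v in list(t)+list(w)])
        p=p+R.apply(t); R=R*Ro.from_rotvec(np.radians(w))
    print(n,'rows  dist %.3f ang %.1f'%(d,a)); print(str(rows).replace(' ',''))
    return p,R
E
python3 - <<'E'
from h import *
p,R=cur(); print(p); print(R.as_matrix())
yaw=-0.157; c,s=np.cos(yaw),np.sin(yaw)
R1=toolR([0,0,-1],[s,-c,0]); R2=toolR([0,0,-1],[-s,c,0])
print((R.inv()*R1).as_rotvec(degrees=True),(R.inv()*R2).as_rotvec(degrees=True))
E
```

```text
[0.1936 0.5146 0.205 ]
[[-0.0004  0.3521  0.936 ]
 [-0.0008  0.936  -0.3521]
 [-1.     -0.0008 -0.0001]]
[168.3804   0.0701   0.0128] [-11.6196  -0.0087   0.0475]
```

```bash
python3 - <<'E'
from h import *
yaw=-0.157; c,s=np.cos(yaw),np.sin(yaw)
p,R=plan(np.array([0.59,-0.01,0.15]),toolR([0,0,-1],[-s,c,0]),16)
print(p,R.as_euler('xyz'))
E
```

```text
16 rows  dist 0.660 ang 11.6
[[0.0035,-0.022,0.0347,-0.7,0.0,0.0],[0.0034,-0.0223,0.0345,-0.8,0.0,0.0],[0.0035,-0.0229,0.0341,-0.7,0.0,0.0],[0.0034,-0.0233,0.0339,-0.7,0.0,0.0],[0.0035,-0.0237,0.0336,-0.7,0.0,0.0],[0.0034,-0.0241,0.0333,-0.8,0.0,0.0],[0.0035,-0.0245,0.0329,-0.7,0.0,0.0],[0.0034,-0.025,0.0327,-0.7,0.0,0.0],[0.0035,-0.0254,0.0323,-0.7,0.0,0.0],[0.0035,-0.0257,0.032,-0.8,0.0,0.0],[0.0034,-0.0262,0.0317,-0.7,0.0,0.0],[0.0035,-0.0266,0.0313,-0.7,0.0,0.0],[0.0034,-0.027,0.0311,-0.7,0.0,0.0],[0.0035,-0.0273,0.0306,-0.8,0.0,0.0],[0.0034,-0.0278,0.0303,-0.7,0.0,0.0],[0.0035,-0.0281,0.03,-0.7,0.0,0.0]]
[ 0.59 -0.01  0.15] [-1.8523  1.57   -2.0096]
```

step_arm([
  [[0.0045,-0.03,0.046,-1,0,0],[0.0045,-0.0305,0.0455,-1,0,0],[0.0045,-0.031,0.045,-1,0,0],[0.0045,-0.032,0.045,-1,0,0],[0.0045,-0.0325,0.0445,-1,0,0],[0.0045,-0.033,0.044,-1,0,0],[0.0045,-0.034,0.0435,-1,0,0],[0.0045,-0.0345,0.043,-1,0,0],[0.005,-0.035,0.042,-1,0,0],[0.005,-0.036,0.0415,-1,0,0],[0.005,-0.0365,0.0405,-0.8,0,0],[0.005,-0.037,0.04,-0.8,0,0]],
], fingers=0.094, squeeze=20)

```text
time_s: 1.65
ee_pos: [0.5925, -0.0116, 0.1491]
eef_rot: [3.057, 1.571, 2.9]
force: [0.5, 0.2, 0.3]
grip_width: 0.094
```

```bash
cat >> h.py <<'E'
def snap(n,f):
    import cv2
    p,R=cur(); c=camera(n); cv2.imwrite('pics/'+f,c['pixels'][:,:,::-1]); np.savez('pics/'+f+'.npz',p=p,R=R.as_matrix()); print(n,p,R.as_euler('xyz'),'y-dir',R.as_matrix()[:,1])
FW,CXW,CYW=280.46036,253.66064,195.06416
TTC=np.array([[-1.71477536e-04,2.59421606e-01,-9.65764154e-01,-1.78722247e-01],[9.99999661e-01,8.22682597e-04,4.34310612e-05,-3.07332291e-04],[8.05784318e-04,-9.65763819e-01,-2.59421659e-01,-7.55716880e-02]])
def wcam(f):
    d=np.load('pics/'+f+'.npz'); A=d['R']@TTC[:,:3]; t=d['R']@TTC[:,3]+d['p']; return A,t
def wray(f,uv,z):
    A,t=wcam(f); d=A@np.array([(uv[0]-CXW)/FW,-(uv[1]-CYW)/FW,-1]); return t+d*(z-t[2])/d[2]
def wproj(f,P):
    A,t=wcam(f); c=A.T@(np.asarray(P)-t); return np.array([CXW+FW*c[0]/-c[2],CYW-FW*c[1]/-c[2]])
def wfit(f,obs,x0):
    def r(p):
        c,s=np.cos(p[2]),np.sin(p[2]); o=[]
        for u,v,P in obs:
            X=np.array(P)/1e3
            o.append(wproj(f,[p[0]+c*X[0]-s*X[1],p[1]+s*X[0]+c*X[1],X[2]])-[u,v])
        return np.concatenate(o)
    q=least_squares(r,x0,loss='soft_l1'); return q.x,np.abs(r(q.x)).reshape(-1,2).round(1).tolist()
E
python3 -c "
from h import *
snap('wrist','w1.png');print(get_obs()['time_s'],get_obs()['qpos'])"
```

```text
wrist [ 0.5925 -0.0116  0.1491] [3.0574 1.5705 2.9004] y-dir [0.1563 0.9877 0.    ]
1.7 [-0.0883  0.4492  1.454  -0.0011  1.2387 -1.4996]
```

View pics/w1.png

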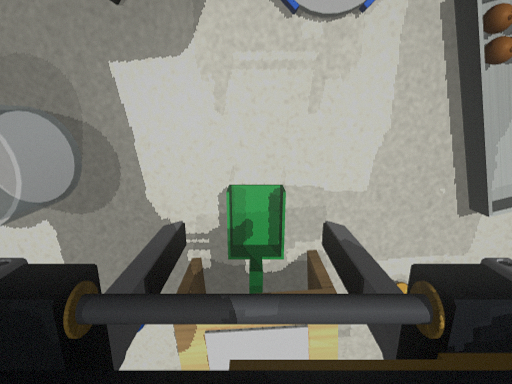

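```bash
python3 - <<'E'
import cv2
a=cv2.imread("pics/w1.png")
cv2.imwrite("pics/w1c.png",cv2.resize(a[170:300,190:320],None,fx=4.5,fy=4.5,interpolation=cv2.INTER_CUBIC))
E
```

```text
(no output)
```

View pics/w1c.png

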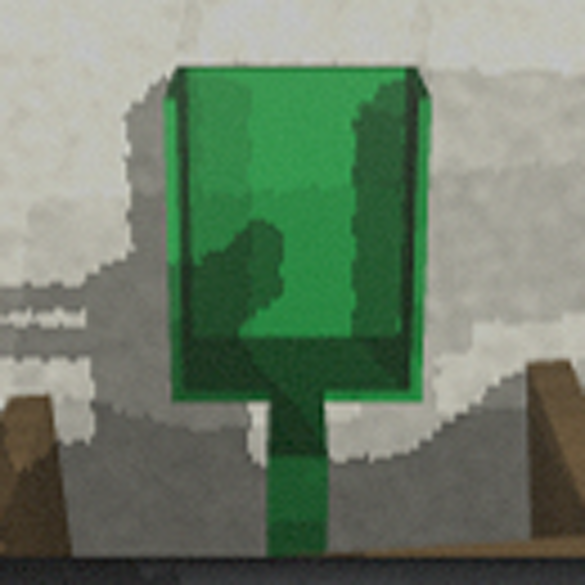

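```bash
python3 - <<'E'
from h import *
q=lambda u,v:(190+(u+.5)/4.5-.5,170+(v+.5)/4.5-.5)
obs=[(*q(178,66),(-40,-32,0)),(*q(418,66),(-40,32,0)),(*q(164,98),(-40,-32,36)),(*q(432,97),(-40,32,36)),(*q(172,402),(40,-32,36)),(*q(423,402),(40,32,36))]
x,r=wfit('w1.png',obs,[.63,-.015,-.15]);print(x,r)
yaw=x[2]; c,s=np.cos(yaw),np.sin(yaw)
R1=toolR([0,0,-1],[-s,c,0])
for z in (0.10,0.012): plan(np.array([x[0]-.012*c,x[1]-.012*s,z]),R1)
plan(np.array([x[0]-.012*c,x[1]-.012*s,.012]),R1,1)
E
```

```text
[ 0.6311 -0.0156 -0.1579] [[0.2, 0.3], [0.1, 0.2], [0.1, 0.1], [0.1, 0.3], [0.0, 0.1], [0.0, 0.1]]
1 rows  dist 0.054 ang 0.1
[[0.048,0.0064,0.0239,-0.1,0.0,0.1]]
3 rows  dist 0.138 ang 0.1
[[0.0453,0.0022,0.008,0.0,0.0,0.0],[0.0453,0.0021,0.0079,0.0,0.0,0.0],[0.0454,0.0022,0.008,-0.1,0.0,0.1]]
1 rows  dist 0.138 ang 0.1
[[0.136,0.0065,0.0239,-0.1,0.0,0.1]]
```

step_arm([
  [[0.01,0.0065,0.024,0,0,0],[0.04,0,0,0,0,0],[0.04,0,0,0,0,0],[0.03,0,0,0,0,0],[0.017,0,0,0,0,0],[0,0,0,0,0,0]],
])

```text
time_s: 2.45
ee_pos: [0.616, -0.0072, 0.0118]
eef_rot: [-3.031, 1.569, 3.094]
force: [0.1, -1.0, -0.5]
grip_width: 0.0941
```

step_arm([
  [[0,0,0,0,0,0],[0,0,0,0,0,0],[0,0,0,0,0,0],[0,0,0,0,0,0]],
], fingers=0.055, squeeze=15)

```text
time_s: 2.95
ee_pos: [0.6167, -0.0074, 0.0131]
eef_rot: [-0.024, 1.57, -0.181]
force: [-1.1, -0.9, 4.7]
grip_width: 0.0643
```

```bash
python3 -c "
from h import *
for i in range(3):
  o=get_obs();print(o['time_s'],o['ee_pos'],o['joint_vel'],o['qpos'])
print(cur()[1].as_matrix())
snap('side','s2.png');snap('wrist','w2.png');print(cur()[0])"
```

```text
2.95 [ 0.6167 -0.0074  0.0131] [ 0.0001 -0.0007 -0.0021  0.0012  0.0031 -0.002 ] [-0.0713  0.6564  1.4777 -0.0001  1.0067 -1.4847]
2.95 [ 0.6167 -0.0074  0.0131] [ 0.0001 -0.0007 -0.0021  0.0012  0.0031 -0.002 ] [-0.0713  0.6564  1.4777 -0.0001  1.0067 -1.4847]
2.95 [ 0.6167 -0.0074  0.0131] [ 0.0001 -0.0007 -0.0021  0.0012  0.0031 -0.002 ] [-0.0713  0.6564  1.4777 -0.0001  1.0067 -1.4847]
[[ 0.0008  0.1567  0.9877]
 [-0.0002  0.9877 -0.1567]
 [-1.     -0.      0.0009]]
side [ 0.6167 -0.0074  0.0131] [-0.0235  1.5699 -0.1808] y-dir [ 0.1567  0.9877 -0.    ]
wrist [ 0.6167 -0.0073  0.0131] [-0.0055  1.57   -0.1628] y-dir [ 0.1567  0.9877 -0.    ]
[ 0.6167 -0.0074  0.013 ]
```

View pics/w2.png

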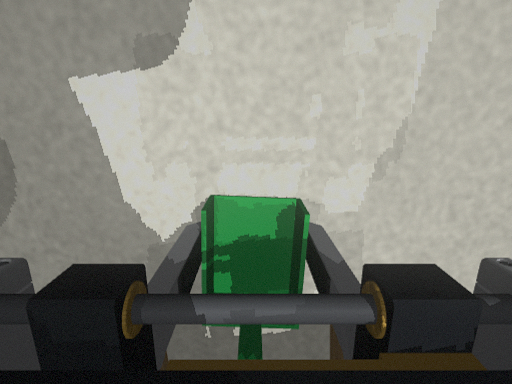

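View pics/s2.png

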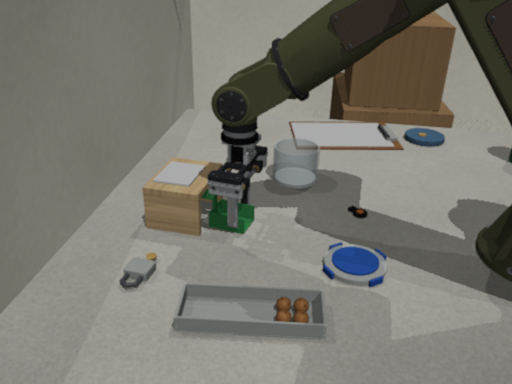

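step_arm([
  [[-0.005,0,0,0,0,0],[0,0,-0.01,0,0,0],[0,0,-0.02,0,0,0],[0,0,-0.025,0,0,0],[0,0,-0.025,0,0,0],[0,0,-0.025,0,0,0],[0,0,-0.02,0,0,0],[0,0,-0.01,0,0,0],[0,0,-0.005,0,0,0],[0,0,0,0,0,0],[0,0,0,0,0,0]],
], squeeze=25)

```text
time_s: 4.42
ee_pos: [0.4785, 0.0146, 0.0174]
eef_rot: [0.081, 1.571, -0.076]
force: [0.0, 0.4, -0.4]
grip_width: 0.0645
```

```bash
python3 -c "
from h import *
snap('side','s3.png');print(cur()[0], get_obs()['force'])"
```

```text
side [0.4785 0.0146 0.0174] [ 0.0811  1.5705 -0.0763] y-dir [0.1568 0.9876 0.    ]
[0.4785 0.0146 0.0174] [-0.1839 -0.1095 -0.7856]
```

View pics/s3.png

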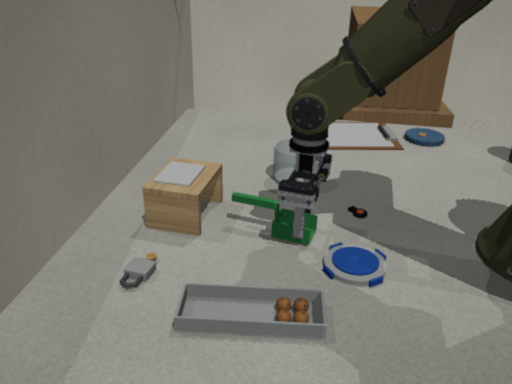

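step_arm([
  [[0.003,0,0,0,0,0],[0.0015,0,0,0,0,0],[0,0,0,0,0,0],[0,0,0,0,0,0]],
])

```text
time_s: 4.97
ee_pos: [0.4782, 0.0146, 0.013]
eef_rot: [-0.868, 1.571, -1.025]
force: [-2.1, -0.7, 4.1]
grip_width: 0.064
```

step_arm([
  [[0,0,0,0,0,0],[0,0,0,0,0,0],[0,0,0,0,0,0],[0,0,0,0,0,0],[0,0,0,0,0,0],[-0.02,0,0,0,0,0],[-0.04,0,0,0,0,0],[-0.05,0,0,0,0,0],[-0.03,0,0,0,0,0],[0,0,0,0,0,0],[0,0,0,0,0,0]],
], fingers=0.094)

```text
time_s: 6.35
ee_pos: [0.4777, 0.0147, 0.152]
eef_rot: [-3.019, 1.57, 3.107]
force: [0.5, -0.3, 0.0]
grip_width: 0.0942
```

```bash
python3 -c "
from h import *
import cv2
snap('side','s4.png');snap('wrist','w4.png');print(cur()[0], get_obs()['force'])
a=cv2.imread('pics/s4.png');cv2.imwrite('pics/s4c.png',cv2.resize(a[170:290,180:400],None,fx=3.5,fy=3.5,interpolation=cv2.INTER_CUBIC))"
```

```text
side [0.4777 0.0147 0.152 ] [-3.0188  1.5696  3.1071] y-dir [ 0.1567  0.9876 -0.0002]
wrist [0.4776 0.0147 0.1517] [-3.0277  1.5689  3.0982] y-dir [ 0.1567  0.9876 -0.0002]
[0.4776 0.0147 0.1517] [ 0.7511  0.7716 -0.1237]
```

View pics/s4c.png

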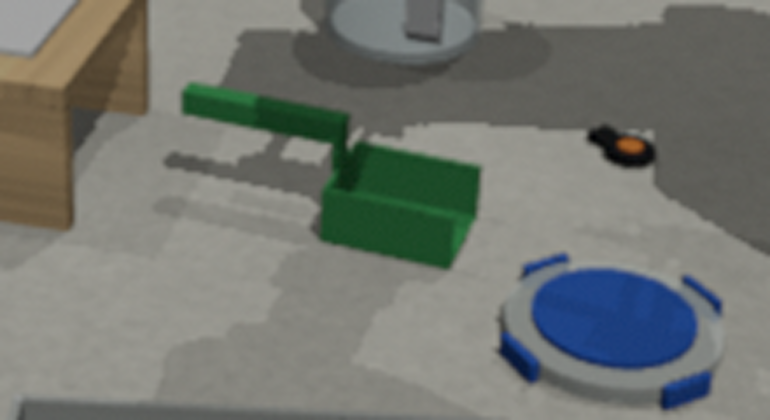

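View pics/w4.png

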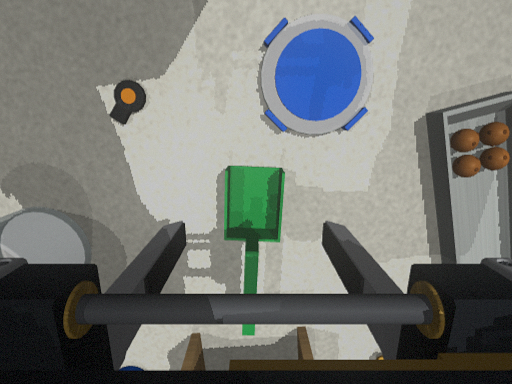

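```bash
python3 - <<'E'
import cv2
a=cv2.imread("pics/w4.png")
cv2.imwrite("pics/w4c.png",cv2.resize(a[150:350,190:330],None,fx=3,fy=3,interpolation=cv2.INTER_CUBIC))
E
```

```text
(no output)
```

View pics/w4c.png

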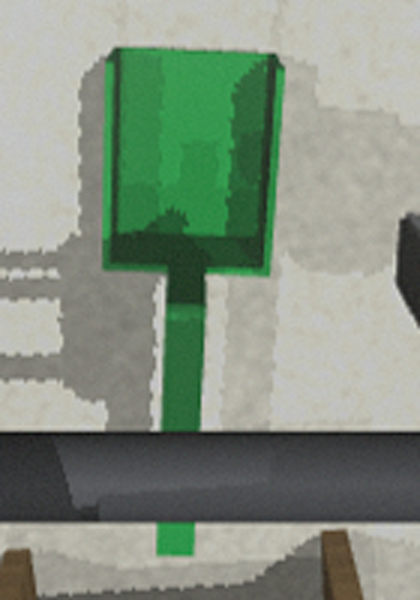

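```bash
python3 - <<'E'
from h import *
q=lambda u,v:(190+(u+.5)/3-.5,150+(v+.5)/3-.5)
obs=[(*q(117,47),(-40,-32,0)),(*q(276,53),(-40,32,0)),(*q(106,64),(-40,-32,36)),(*q(285,69),(-40,32,36)),(*q(103,270),(40,-32,36)),(*q(270,276),(40,32,36)),(*q(157,555),(140,-7,68)),(*q(194,555),(140,7,68))]
x,r=wfit('w4.png',obs,[.49,.015,-.15]);print(x,r)
yaw=x[2]; c,s=np.cos(yaw),np.sin(yaw)
R1=toolR([0,0,-1],[-s,c,0])
plan(np.array([x[0]+.078*c,x[1]+.078*s,.15]),R1,2); plan(np.array([x[0]+.078*c,x[1]+.078*s,.041]),R1,1)
E
```

```text
[ 0.4945  0.0114 -0.2   ] [[0.8, 0.4], [0.1, 0.2], [0.1, 0.9], [0.4, 0.0], [0.2, 0.1], [0.4, 0.3], [0.1, 0.5], [0.1, 0.9]]
2 rows  dist 0.095 ang 2.4
[[0.0008,-0.002,0.0476,1.2,-0.1,0.0],[0.0008,-0.0009,0.0476,1.2,0.0,0.0]]
1 rows  dist 0.146 ang 2.4
[[0.1105,-0.0039,0.0954,2.4,-0.1,0.0]]
```

step_arm([
  [[0,-0.002,0.048,1.2,0,0],[0.02,-0.001,0.0475,1.2,0,0],[0.04,0,0,0,0,0],[0.03,0,0,0,0,0],[0.02,0,0,0,0,0],[0,0,0,0,0,0],[0,0,0,0,0,0]],
], fingers=0.06)

```text
time_s: 7.32
ee_pos: [0.572, -0.0043, 0.0434]
eef_rot: [0.094, 1.571, -0.105]
force: [0.5, 0.2, -1.0]
grip_width: 0.06
```

```bash
python3 -c "
from h import *
x=np.array([.4945,.0114,-.2]);c,s=np.cos(x[2]),np.sin(x[2])
plan(np.array([x[0]+.078*c,x[1]+.078*s,.041]),toolR([0,0,-1],[-s,c,0]),1)
snap('wrist','w5.png')"
```

```text
1 rows  dist 0.003 ang 0.0
[[0.0024,0.0,-0.0011,0.0,0.0,0.0]]
wrist [ 0.572  -0.0043  0.0434] [ 0.0939  1.5705 -0.1053] y-dir [0.1979 0.9802 0.    ]
```

View pics/w5.png

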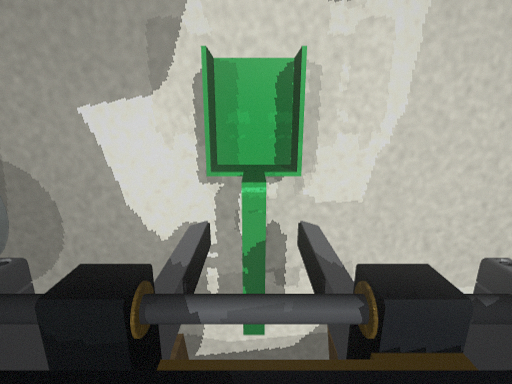

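Aligned. Close on the handle.

step_arm([
  [[0.0024,0,0,0,0,0],[0,0,0,0,0,0],[0,0,0,0,0,0],[0,0,0,0,0,0],[0,0,0,0,0,0],[0,0,0,0,0,0],[-0.01,0,0,0,0,0],[-0.03,0,0,0,0,0],[-0.04,0,0,0,0,0],[-0.04,0,0,0,0,0],[0,0,0,0,0,0],[0,0,0,0,0,0]],
], fingers=0, squeeze=60)

```text
time_s: 8.88
ee_pos: [0.5714, -0.0043, 0.16]
eef_rot: [-2.976, 1.57, 3.108]
force: [0.1, -0.3, -1.6]
grip_width: 0.0134
```

```bash
python3 -c "
from h import *
snap('wrist','w6.png');snap('side','s6.png');print(get_obs()['force'],get_obs()['moment'])"
```

```text
wrist [ 0.5714 -0.0043  0.16  ] [-2.9762  1.57    3.1078] y-dir [ 0.1979  0.9802 -0.0001]
side [ 0.5712 -0.0042  0.1595] [-2.9995  1.5691  3.0844] y-dir [ 0.198   0.9802 -0.0002]
[-0.2234 -0.1521 -1.5805] [ 0.009  -0.1177 -0.0276]
```

View pics/w6.png

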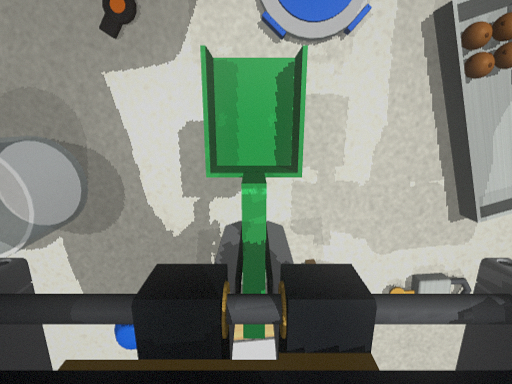

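View pics/s6.png

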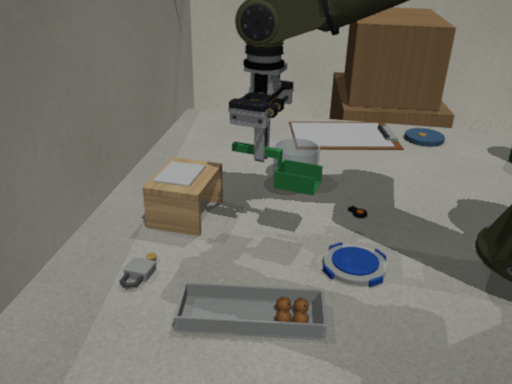

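```bash
cat >> h.py <<'E'
def scoop_tcp(x,y,z,yaw,tilt=0,pivot=(0,0)):
    """tool pose so that scoop origin pose; tilt>0 mouth up, about scoop point pivot (x,z) which sits at world (x,y,z)+yawed"""
    Rs=Ro.from_euler('z',yaw)*Ro.from_euler('y',tilt)
    Rt=toolR([0,0,-1],[0,1,0]) # tool in scoop frame
    piv=np.array([pivot[0],0,pivot[1]])
    o=np.array([x,y,z])+Ro.from_euler('z',yaw).apply(piv)-Rs.apply(piv)
    return o+Rs.apply([.079,0,.041]), Rs*Rt
E
python3 -c "
from h import *
print(cur()[0]); a=.108
p,R=scoop_tcp(.5264+.045*np.cos(a),.2735+.045*np.sin(a),.12,a);print(p)
plan(p,R,8)"
```

```text
[ 0.5712 -0.0042  0.1594]
[0.6497 0.2869 0.161 ]
8 rows  dist 0.301 ang 17.6
[[-0.0002,0.0376,0.0024,-2.2,0.0,0.0],[-0.0002,0.0375,0.0039,-2.2,0.0,0.0],[-0.0003,0.0373,0.0052,-2.2,0.0,0.0],[-0.0002,0.0371,0.0068,-2.2,-0.1,0.0],[-0.0002,0.0368,0.0081,-2.2,0.0,0.0],[-0.0002,0.0364,0.0095,-2.2,0.0,0.0],[-0.0002,0.0361,0.011,-2.2,0.0,0.0],[-0.0002,0.0356,0.0123,-2.2,0.0,0.0]]
```

step_arm([
  [[0,0.038,0.002,-2.2,0,0],[0,0.0375,0.004,-2.2,0,0],[0,0.037,0.005,-2.2,0,0],[0,0.037,0.007,-2.2,0,0],[0,0.037,0.008,-2.2,0,0],[0,0.0365,0.0095,-2.2,0,0],[0,0.036,0.011,-2.2,0,0],[0,0.0355,0.0125,-2.2,0,0],[0,0,0,0,0,0],[0,0,0,0,0,0],[0,0,0,0,0,0]],
])

```text
time_s: 10.35
ee_pos: [0.6501, 0.2859, 0.1604]
eef_rot: [-2.63, 1.57, -2.523]
force: [0.0, 0.4, -0.3]
grip_width: 0.0133
```

```bash
python3 -c "
from h import *
import cv2
snap('wrist','w7.png');a=cv2.imread('pics/w7.png')
cv2.imwrite('pics/w7c.png',cv2.resize(a[0:300,130:380],None,fx=2,fy=2,interpolation=cv2.INTER_CUBIC))"
```

```text
wrist [0.6501 0.2859 0.1604] [-2.6298  1.5703 -2.5232] y-dir [-0.1064  0.9943 -0.0003]
```

View pics/w7c.png

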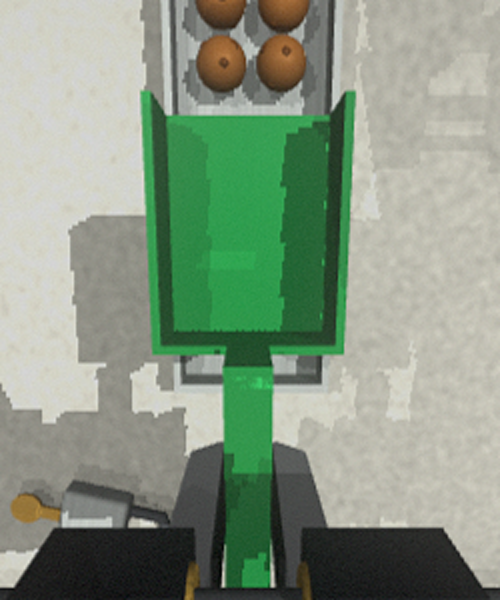

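```bash
python3 -c "
import cv2,numpy as np
a=cv2.imread('pics/w7.png')
b=cv2.resize(a[0:70,195:320],None,fx=6,fy=6,interpolation=cv2.INTER_CUBIC)
c=cv2.resize(a[165:205,195:320],None,fx=4,fy=4,interpolation=cv2.INTER_CUBIC)
c=cv2.copyMakeBorder(c,0,0,0,250,cv2.BORDER_CONSTANT)
cv2.imwrite('pics/w7d.png',np.vstack([b,c]))"
```

```text
(no output)
```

View pics/w7d.png

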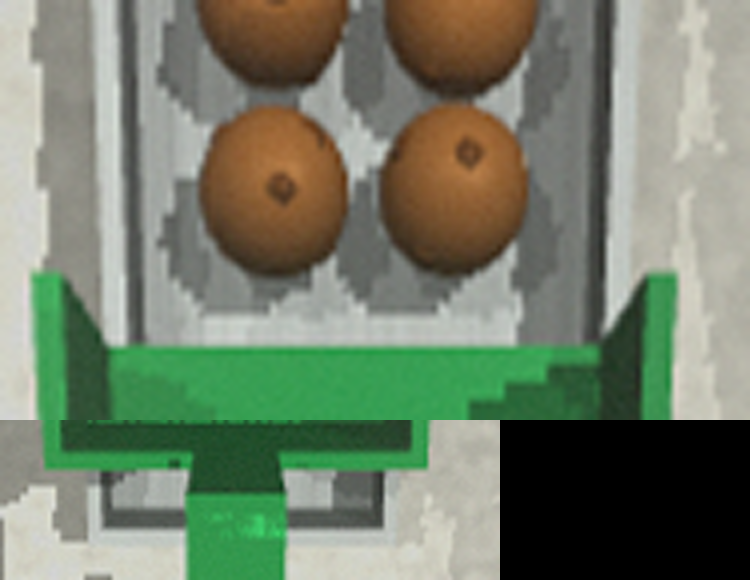

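```bash
python3 - <<'E'
from h import *
t=lambda u,v:(195+(u+.5)/6-.5,(v+.5)/6-.5)
b=lambda u,v:(195+(u+.5)/4-.5,165+(v-420+.5)/4-.5)
f='w7.png'
L=[(t(93,0),-44),(t(101,270),-44),(t(120,0),-40),(t(131,330),-40),(t(613,0),40),(t(608,270),40),(t(638,0),44),(t(630,250),44),(b(103,500),-40),(b(89,535),-44),(b(383,500),40),(b(397,535),44)]
X=[(b(120,527),131),(b(370,527),131),(b(120,543),135),(b(370,545),135)]
def r(p):
    c,s=np.cos(p[2]),np.sin(p[2]); o=[]
    for uv,y in L:
        d=wray(f,uv,.03)[:2]-p[:2]; o.append(-s*d[0]+c*d[1]-y/1e3)
    for uv,x in X:
        d=wray(f,uv,.03)[:2]-p[:2]; o.append(c*d[0]+s*d[1]-x/1e3)
    return np.array(o)*1e3
q=least_squares(r,[.5264,.2735,.108]);print(q.x,r(q.x).round(1))
p=q.x;c,s=np.cos(p[2]),np.sin(p[2])
for u in [(274,190),(454,188),(273,10),(462,15)]:
    d=wray(f,t(*u),.017)[:2]-p[:2];print('treat in tray',c*d[0]+s*d[1],-s*d[0]+c*d[1])
Rs=cur()[1].as_matrix(); tp=cur()[0]; o=tp-Rs@np.array([-.041,0,0])-0
so=tp+Rs@np.array([.041,0,-.079]); d=so[:2]-p[:2]
print('scoop',so,'tray frame',c*d[0]+s*d[1],-s*d[0]+c*d[1],'yaw',np.arctan2(-Rs[0,1],Rs[1,1]))
# where scoop lip appears (check)
for P in [(.0,-32),(.0,32)]: pass
for Pt in [(-40,-32,0),(-40,32,0),(-40,-32,36),(-40,32,36),(40,-32,36),(40,32,36)]:
    X=np.array(Pt)/1e3; w=so+Rs@np.array([-X[2],X[1],X[0]]); print(Pt,wproj(f,w).round(1))
E
```

```text
[0.5232 0.2741 0.1058] [ 0.1 -0.1  0.5  0.6 -0.5  0.2 -0.5 -0.3  0.4  0.1 -0.5 -0.1 -0.5 -0.5
  0.2  0.8]
treat in tray -0.03605920951332584 -0.01574146108756141
treat in tray -0.03636594287732222 0.015100165259022101
treat in tray -0.06300280969362054 -0.015575670414012067
treat in tray -0.062271800557126965 0.016041360752573387
scoop [0.5716 0.2776 0.1196] tray frame 0.04850613575413009 -0.0015623070094447846 yaw 0.10673154374893701
(-40, -32, 0) [209.4  57.1]
(-40, 32, 0) [298.8  57. ]
(-40, -32, 36) [200.2  43.9]
(-40, 32, 36) [308.3  43.8]
(40, -32, 36) [206.2 176.8]
(40, 32, 36) [302.3 176.7]
```

step_arm([
  [[0.02,0.0016,0,0,0,0],[0.03,0,0,0,0,0],[0.03,0,0,0,0,0],[0.02,0,0,0,0,0],[0.01,0,0,0,0,0],[0.0025,0,0,0,0,0],[0,0,0,0,0,0],[0,0,0,0,0,0]],
])

```text
time_s: 11.4
ee_pos: [0.6503, 0.2888, 0.049]
eef_rot: [0.253, 1.569, 0.361]
force: [-0.1, 1.2, -0.8]
grip_width: 0.0134
```

```bash
python3 -c "
from h import *
snap('wrist','w8.png');snap('side','s8.png');print(get_obs()['force'],get_obs()['moment'])"
```

```text
wrist [0.6503 0.2888 0.049 ] [0.253  1.5694 0.3609] y-dir [-0.1077  0.9942  0.0004]
side [0.6503 0.2887 0.0489] [0.2305 1.5696 0.3384] y-dir [-0.1077  0.9942  0.0003]
[-0.765 -0.255 -1.216] [ 0.0306 -0.0882  0.0179]
```

View pics/w8.png

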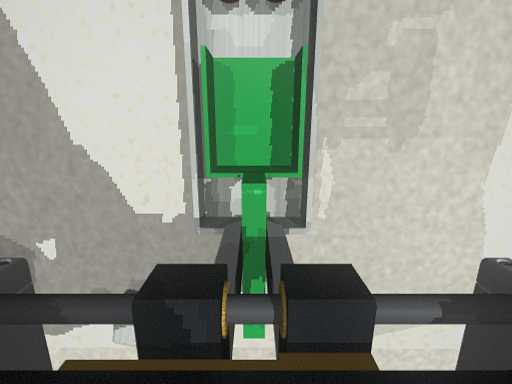

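View pics/s8.png

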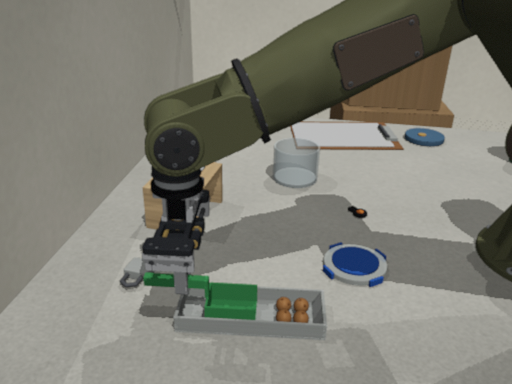

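step_arm([
  [[0.0025,-0.0008,0,0,0,0],[0.001,0,0,0,0,0],[0,0,0,0,0,0],[0,0,0,0,0,0]],
])

```text
time_s: 12.0
ee_pos: [0.65, 0.2878, 0.0446]
eef_rot: [-0.741, 1.571, -0.633]
force: [0.4, -0.7, 0.1]
grip_width: 0.0134
```

step_arm([
  [[0.0007,0,0,0,0,0],[0,0,0,0,0,0],[0,0,0,0,0,0]],
])

```text
time_s: 12.38
ee_pos: [0.6504, 0.2878, 0.0444]
eef_rot: [0.13, 1.57, 0.238]
force: [0.2, -1.8, 4.9]
grip_width: 0.0137
```

step_arm([
  [[0,0,-0.004,0,0,0],[0,0,-0.006,0,0,0],[0,0,-0.006,0,0,0],[0,0,-0.006,0,0,0],[0,0,-0.006,0,0,0],[0,0,-0.006,0,0,0],[0,0,-0.006,0,0,0],[0,0,-0.006,0,0,0],[0,0,-0.006,0,0,0],[0,0,-0.006,0,0,0],[0,0,-0.006,0,0,0],[0,0,-0.006,0,0,0]],
])

```text
time_s: 13.88
ee_pos: [0.581, 0.2805, 0.0446]
eef_rot: [0.276, 1.568, 0.384]
force: [3.4, 1.8, 5.7]
grip_width: 0.0134
```

```bash
python3 -c "
from h import *
snap('wrist','w9.png');print(get_obs()['force'],get_obs()['moment'])"
```

```text
wrist [0.581  0.2805 0.0446] [0.2763 1.5684 0.3842] y-dir [-0.1077  0.9942  0.0006]
[0.5764 0.0886 4.3052] [-0.1003 -0.1714  0.0398]
```

View pics/w9.png

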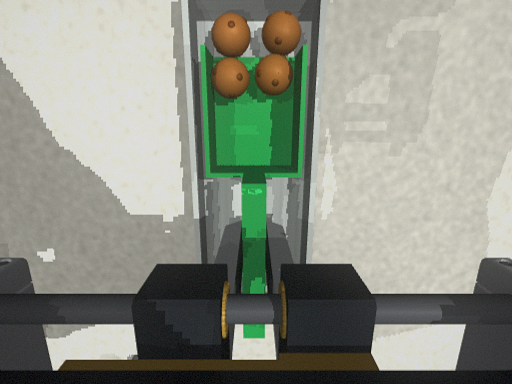

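step_arm([
  [[0,0,-0.005,0,0,0],[0,0,-0.006,0,0,0],[0,0,-0.006,0,0,0],[0,0,-0.005,0,0,0],[0,0,-0.002,0,0,0],[0,0,0,0,0,0],[0,0,0,0,0,0]],
])

```text
time_s: 14.8
ee_pos: [0.5577, 0.278, 0.0446]
eef_rot: [0.249, 1.567, 0.357]
force: [7.2, 1.4, 4.1]
grip_width: 0.0134
```

```bash
python3 -c "
from h import *
snap('wrist','w10.png');print(get_obs()['force'],get_obs()['moment'])"
```

```text
wrist [0.5577 0.278  0.0446] [0.2491 1.5674 0.3569] y-dir [-0.1076  0.9942  0.0008]
[7.9978 1.4174 3.8396] [ 0.2436 -1.1573 -0.011 ]
```

View pics/w10.png

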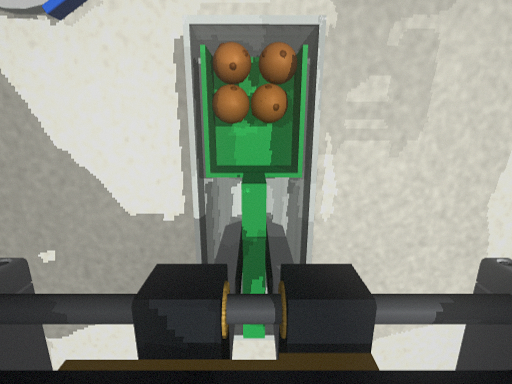

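```bash
cat >> h.py <<'E'
def scoop_now():
    p,R=cur(); Rt=toolR([0,0,-1],[0,1,0]); Rs=R*Rt.inv(); o=p-Rs.apply([.079,0,.041]); e=Rs.as_euler('ZYX'); return o,e
E
python3 -c "
from h import *
o,e=scoop_now();print(o,e)
p,R=scoop_tcp(o[0]+.001,o[1],o[2]+.0015,e[0],np.radians(14),(.04,0))
plan(p,R,5)
p2,R2=scoop_tcp(o[0]+.001,o[1],o[2]+.12,e[0],np.radians(20),(.04,0))
plan(p2,R2,8,(p,R))
"
```

```text
[0.4793 0.2695 0.0034] [ 0.1078 -0.0034  0.0008]
5 rows  dist 0.014 ang 14.2
[[0.0019,0.0,0.002,0.0,2.8,0.0],[0.0018,0.0,0.002,0.0,2.9,0.0],[0.0017,0.0,0.0022,0.0,2.8,0.0],[0.0015,-0.0001,0.0022,0.0,2.9,0.0],[0.0015,0.0,0.0023,0.0,2.8,0.0]]
8 rows  dist 0.113 ang 6.0
[[-0.0138,0.0,-0.0031,0.0,0.7,0.0],[-0.0138,0.0,-0.0032,0.0,0.8,0.0],[-0.0138,0.0,-0.0035,0.0,0.8,0.0],[-0.0137,0.0,-0.0036,0.0,0.7,0.0],[-0.0136,0.0,-0.0038,0.0,0.8,0.0],[-0.0136,0.0,-0.004,0.0,0.7,0.0],[-0.0136,0.0,-0.0041,0.0,0.8,0.0],[-0.0135,0.0,-0.0044,0.0,0.7,0.0]]
```

step_arm([
  [[0.0019,0,0.002,0,2.8,0],[0.0018,0,0.002,0,2.8,0],[0.0017,0,0.0022,0,2.8,0],[0.0015,0,0.0022,0,2.8,0],[0.0015,0,0.0023,0,2.8,0],[0,0,0,0,0,0],[0,0,0,0,0,0]],
])

```text
time_s: 15.72
ee_pos: [0.5659, 0.2787, 0.0341]
eef_rot: [-3.141, 1.327, -3.033]
force: [-1.2, -0.0, -0.1]
grip_width: 0.0136
```

```bash
python3 -c "
from h import *
snap('wrist','w11.png');print(get_obs()['force'],scoop_now())"
```

```text
wrist [0.5659 0.2787 0.0341] [-3.1407  1.3266 -3.0327] y-dir [-0.1079  0.9942 -0.0002]
[ 1.1527 -0.0211 -1.3405] (array([0.48  , 0.2694, 0.0136]), array([ 0.1081,  0.2439, -0.0002]))
```

View pics/w11.png

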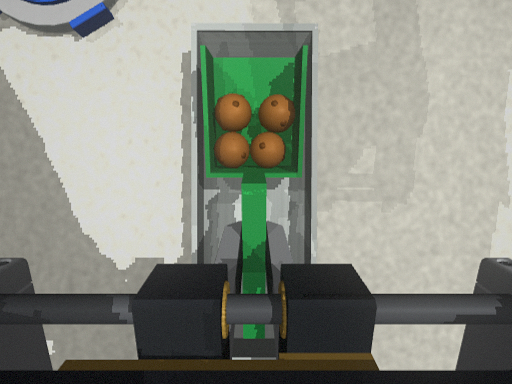

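step_arm([
  [[-0.006,0,-0.0015,0,0.7,0],[-0.0138,0,-0.0032,0,0.7,0],[-0.0138,0,-0.0034,0,0.7,0],[-0.0138,0,-0.0036,0,0.7,0],[-0.0138,0,-0.0038,0,0.7,0],[-0.0138,0,-0.004,0,0.7,0],[-0.0138,0,-0.0042,0,0.7,0],[-0.0138,0,-0.0044,0,0.7,0],[-0.0138,0,-0.0044,0,0,0],[-0.006,0,-0.002,0,0,0],[0,0,0,0,0,0],[0,0,0,0,0,0]],
])

```text
time_s: 17.27
ee_pos: [0.5692, 0.279, 0.161]
eef_rot: [-3.141, 1.228, -3.033]
force: [0.2, 0.3, -1.3]
grip_width: 0.0137
```

```bash
python3 -c "
from h import *
snap('wrist','w12.png');snap('scene','c12.png');snap('side','s12.png');print(get_obs()['force'],scoop_now(),get_obs()['qpos'])"
```

```text
wrist [0.5692 0.279  0.161 ] [-3.1408  1.2279 -3.0329] y-dir [-0.1078  0.9942 -0.0003]
scene [0.5692 0.279  0.161 ] [-3.1407  1.2278 -3.0328] y-dir [-0.1077  0.9942 -0.0003]
side [0.5692 0.279  0.1611] [-3.1409  1.2278 -3.033 ] y-dir [-0.1077  0.9942 -0.0002]
[-0.0093  0.3627 -1.8032] (array([0.4816, 0.2695, 0.1491]), array([ 0.1079,  0.3427, -0.0002])) [ 0.3619  0.7394  1.0074  0.0854  1.7269 -1.3177]
```

View pics/w12.png

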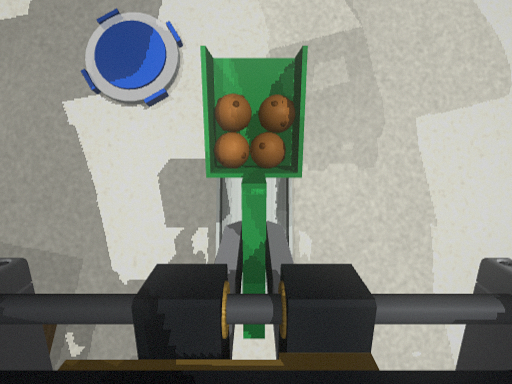

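View pics/s12.png

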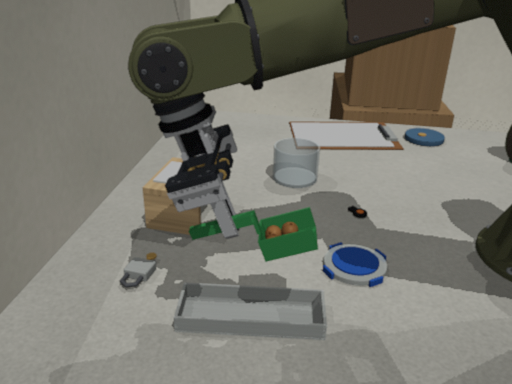

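```bash
cat > fk.py <<'E'
from h import *
import itertools
D=[([1.14439324,.300450796,1.52160361,-2.47e-5,1.32069622,-.0666037],[.19354565,.51453013,.20488794],[-1.61674819,1.5696381,-1.97654143]),
([-0.0713,0.6564,1.4777,-0.0001,1.0067,-1.4847],[.6167,-.0074,.0131],[-0.0235,1.5699,-0.1808]),
([0.3619,0.7394,1.0074,0.0854,1.7269,-1.3177],[.5692,.279,.1611],[-3.1409,1.2278,-3.033])]
def rz(a): return Ro.from_euler('z',a)
def ry(a): return Ro.from_euler('y',a)
# base frame z up; link dir at zero = z up; pitch about y
def fk(q,P):
    a0,h,L1,L2,e,L3,off=P
    R=rz(q[0]); p=R.apply([a0,off,h]); R=R*ry(q[1]); p=p+R.apply([0,0,L1]); R=R*ry(q[2]); p=p+R.apply([e,0,L2])
    R=R*rz(SG[0]*q[3])*ry(q[4]); p=p+R.apply([0,0,L3]); R=R*rz(SG[1]*q[5])
    # tool: x along fingers = local z
    return p,R*T6
SG=[1,1]; T6=Ro.identity()
def calib():
    global SG,T6
    best=None
    for s4,s6 in itertools.product([1,-1],[1,-1]):
        SG=[s4,s6]; T6=Ro.identity()
        Ts=[fk(np.array(q),[0]*7)[1].inv()*Ro.from_euler('xyz',e) for q,p,e in D]
        err=max((Ts[0].inv()*t).magnitude() for t in Ts)
        if best is None or err<best[0]: best=(err,[s4,s6],Ro.concatenate(Ts).mean())
    SG,T6=best[1],best[2]
    f=lambda P:np.concatenate([(fk(np.array(q),P)[0]-p) for q,p,e in D])*1e3
    s=least_squares(f,[0,.4,.45,.45,0,.3,.036]); return best[0],s.x,f(s.x)
E
python3 -c "
from fk import *
import fk as F
r=calib();print(r,F.SG,F.T6.as_matrix().round(3))"
```

```text
(0.00019031865899406017, array([0.0001, 0.2213, 0.4242, 0.4473, 0.0408, 0.2709, 0.0366]), array([ 0.0134, -0.0112, -0.0081,  0.0017,  0.0079,  0.0014,  0.0002,
        0.0095,  0.0067])) [1, 1] [[ 0. -1.  0.]
 [ 0. -0. -1.]
 [ 1.  0.  0.]]
```

```bash
cat >> fk.py <<'E'
JL=np.array([[-3.03,3.03],[-.79,2.21],[.23,2.52],[-1.04,4.18],[0,3.07],[-2.55,2.55]])
P0=calib()[1]
def ik(p,R,q0):
    def f(q):
        a,b=fk(q,P0); return np.concatenate([(a-p)*10,(b.inv()*R).as_rotvec()])
    s=least_squares(f,np.clip(q0,JL[:,0]+.01,JL[:,1]-.01),bounds=(JL[:,0],JL[:,1])); return s.x,np.abs(s.fun).max()
J=np.array([.5223,-.2619])
def pour(yaw,th,back=.02,zl=.08,jar=J):
    # lip at jar + back*scoop x dir, height zl
    d=np.array([np.cos(yaw),np.sin(yaw)])
    lip=np.array([*(jar+back*d),zl]); Rs=Ro.from_euler('z',yaw)*Ro.from_euler('y',-th)
    o=lip-Rs.apply([-.04,0,0]); return o+Rs.apply([.079,0,.041]),Rs*toolR([0,0,-1],[0,1,0])
E
python3 -c "
from fk import *
q0=np.array([ -.4,.5,1.2,0.08,1.2,-1.5])
for yaw in np.radians([-100,-80,-60,-40,-25,-10,0,10,20]):
  q=q0
  for th in np.radians([-20,0,15,30,40,50,60]):
    p,R=pour(yaw,th,.02,.08 if th>.5 else .15); q,e=ik(p,R,q)
    if th>.5 or th<0: print(np.degrees([yaw,th]).round(),q.round(2),'%.4f'%e)
"
```

```text
[-100.  -20.] [-0.85  0.68  1.14  0.27  1.55 -0.72] 0.0000
[-100.   30.] [-0.47  0.42  1.52 -0.56  1.1  -0.06] 0.0000
[-100.   40.] [-0.38  0.41  1.57 -0.77  1.13  0.13] 0.0000
[-100.   50.] [-0.28  0.43  1.6  -0.96  1.2   0.3 ] 0.0000
[-100.   60.] [-0.21  0.47  1.59 -1.04  1.31  0.4 ] 0.0641
[-80. -20.] [-0.77  0.83  0.88  0.2   1.71 -0.95] 0.0000
[-80.  30.] [-0.48  0.4   1.55 -0.52  0.92 -0.4 ] 0.0000
[-80.  40.] [-0.4   0.35  1.65 -0.78  0.88 -0.14] 0.0000
[-80.  50.] [-0.31  0.33  1.74 -1.04  0.9   0.13] 0.0039
[-80.  60.] [-0.26  0.33  1.73 -1.04  0.98  0.16] 0.1623
[-60. -20.] [-0.68  0.96  0.65  0.13  1.85 -1.19] 0.0000
[-60.  30.] [-0.5   0.38  1.58 -0.39  0.77 -0.8 ] 0.0000
[-60.  40.] [-0.44  0.3   1.72 -0.67  0.63 -0.51] 0.0000
[-60.  50.] [-0.38  0.25  1.84 -1.04  0.57 -0.13] 0.0162
[-60.  60.] [-0.36  0.2   1.88 -1.04  0.58 -0.12] 0.1863
[-40. -20.] [-0.58  1.05  0.49  0.04  1.94 -1.44] 0.0000
[-40.  30.] [-0.52  0.37  1.59 -0.15  0.67 -1.3 ] 0.0000
[-40.  40.] [-0.5   0.27  1.76 -0.31  0.44 -1.14] 0.0000
[-40.  50.] [-0.47  0.2   1.92 -0.8   0.24 -0.64] 0.0000
[-40.  
[... 750 characters left out ...]
0.29  1.72  0.6   0.63 -2.55] 0.0294
[ 0. 50.] [-0.6   0.21  1.82  0.65  0.52 -2.55] 0.1383
[ 0. 60.] [-0.6   0.14  1.92  0.7   0.41 -2.55] 0.2541
[ 10. -20.] [-0.33  0.94  0.69 -0.17  1.82 -2.09] 0.0000
[10. 30.] [-0.56  0.38  1.57  0.46  0.84 -2.55] 0.0062
[10. 40.] [-0.58  0.3   1.67  0.52  0.74 -2.55] 0.1037
[10. 50.] [-0.6   0.22  1.77  0.58  0.64 -2.55] 0.2108
[10. 60.] [-0.61  0.15  1.86  0.63  0.55 -2.55] 0.3248
[ 20. -20.] [-0.28  0.88  0.8  -0.21  1.74 -2.21] 0.0000
[20. 30.] [-0.53  0.39  1.54  0.38  0.92 -2.55] 0.0819
[20. 40.] [-0.56  0.31  1.63  0.45  0.84 -2.55] 0.1775
[20. 50.] [-0.59  0.24  1.72  0.51  0.76 -2.55] 0.2820
[20. 60.] [-0.61  0.17  1.81  0.57  0.68 -2.55] 0.3928
```

```bash
python3 -c "
from fk import *
y=np.radians(-60)
p,R=pour(y,np.radians(-18),.04,.19)
print(p)
p0,R0=cur(); q=np.array(get_obs()['qpos']); n=16
# smooth profile
w=np.array([.35,.7]+[1]*12+[.7,.35]); f=np.cumsum(w)/w.sum()
e0=R0*toolR([0,0,-1],[0,1,0]).inv(); a0=e0.as_euler('ZYX'); a1=(R*toolR([0,0,-1],[0,1,0]).inv()).as_euler('ZYX')
pc,Rc=p0,R0; rows=[]
for k in f:
  Rt=Ro.from_euler('ZYX',a0+(a1-a0)*k)*toolR([0,0,-1],[0,1,0]); pt=p0+(p-p0)*k
  t=np.round(Rc.inv().apply(pt-pc),3); rv=np.round((Rc.inv()*Rt).as_rotvec(degrees=True),1)
  rows.append([float(v)+0. for v in [*t,*rv]]); pc=pc+Rc.apply(t); Rc=Rc*Ro.from_rotvec(rv,degrees=True)
  q2,e=ik(pc,Rc,q); print((np.abs(q2-q)*8).round(2),round(e,4)); q=q2
print(str(rows).replace(' ','')); print(pc,p)
"
```

```text
[ 0.6052 -0.4055  0.1922]
[0.21 0.14 0.22 0.01 0.08 0.  ] 0.0
[0.43 0.27 0.39 0.01 0.14 0.02] 0.0
[0.63 0.29 0.43 0.01 0.16 0.02] 0.0
[0.65 0.23 0.32 0.   0.11 0.  ] 0.0
[0.66 0.12 0.16 0.01 0.05 0.02] 0.0
[0.66 0.08 0.06 0.   0.   0.01] 0.0
[0.67 0.02 0.06 0.01 0.03 0.01] 0.0
[0.65 0.09 0.19 0.   0.08 0.01] 0.0
[0.63 0.16 0.3  0.01 0.12 0.05] 0.0
[0.6  0.22 0.4  0.01 0.15 0.06] 0.0
[0.58 0.32 0.56 0.02 0.22 0.1 ] 0.0
[0.54 0.39 0.69 0.04 0.27 0.13] 0.0
[0.51 0.49 0.85 0.05 0.33 0.19] 0.0
[0.47 0.6  1.06 0.06 0.43 0.24] 0.0
[0.32 0.52 0.94 0.07 0.39 0.2 ] 0.0
[0.15 0.31 0.56 0.03 0.24 0.11] 0.0
[[0.0,-0.017,-0.001,1.5,0.0,0.6],[-0.002,-0.034,-0.002,3.1,-0.1,1.1],[-0.002,-0.049,0.001,4.5,-0.1,1.5],[-0.004,-0.048,0.004,4.4,-0.2,1.6],[-0.005,-0.048,0.009,4.4,-0.1,1.5],[-0.007,-0.046,0.011,4.5,-0.1,1.6],[-0.007,-0.046,0.016,4.4,-0.1,1.5],[-0.009,-0.044,0.019,4.4,-0.1,1.5],[-0.01,-0.042,0.022,4.5,-0.1,1.5],[-0.011,-0.04,0.025,4.4,-0.2,1.5],[-0.012,-0.038,0.029,4.5,-0.1,1.5],[-0.013,-0.035,0.031,4.4,-0.1,1.5],[-0.013,-0.032,0.034,4.5,-0.1,1.5],[-0.014,-0.029,0.036,4.5,-0.1,1.4],[-0.011,-0.018,0.027,3.1,-0.1,1.1],[-0.005,-0.008,0.014,1.5,0.0,0.5]]
[ 0.6049 -0.4053  0.192 ] [ 0.6052 -0.4055  0.1922]
```

step_arm([
  [[0,-0.017,-0.001,1.5,0,0.6],[-0.002,-0.034,-0.002,3.1,-0.1,1.1],[-0.002,-0.049,0.001,4.5,-0.1,1.5],[-0.004,-0.048,0.004,4.4,-0.2,1.6],[-0.005,-0.048,0.009,4.4,-0.1,1.5],[-0.007,-0.046,0.011,4.5,-0.1,1.6],[-0.007,-0.046,0.016,4.4,-0.1,1.5],[-0.009,-0.044,0.019,4.4,-0.1,1.5],[-0.01,-0.042,0.022,4.5,-0.1,1.5],[-0.011,-0.04,0.025,4.4,-0.2,1.5],[-0.012,-0.038,0.029,4.5,-0.1,1.5],[-0.013,-0.035,0.031,4.4,-0.1,1.5]],
])

```text
time_s: 18.92
ee_pos: [0.5965, -0.2603, 0.1864]
eef_rot: [3.139, 1.251, 2.337]
force: [0.6, 0.2, -1.3]
grip_width: 0.0136
```

step_arm([
  [[-0.013,-0.032,0.034,4.5,-0.1,1.5],[-0.014,-0.029,0.036,4.5,-0.1,1.4],[-0.011,-0.018,0.027,3.1,-0.1,1.1],[-0.005,-0.008,0.014,1.5,0,0.5],[0,0,0,0,0,0],[0,0,0,0,0,0],[0,0,0,0,0,0]],
])

```text
time_s: 19.8
ee_pos: [0.6052, -0.4045, 0.1928]
eef_rot: [3.136, 1.256, 2.091]
force: [0.2, -0.0, -1.3]
grip_width: 0.0137
```

```bash
python3 -c "
from h import *
snap('wrist','w13.png');snap('side','s13.png');print(get_obs()['force'],scoop_now(),get_obs()['qpos'])"
```

```text
wrist [ 0.6052 -0.4045  0.1928] [3.1362 1.2562 2.0908] y-dir [0.8652 0.5014 0.0017]
side [ 0.6052 -0.4045  0.1928] [3.136  1.2563 2.0907] y-dir [0.8652 0.5014 0.0017]
[-1.2288  0.8263 -1.2551] (array([ 0.5612, -0.3286,  0.1782]), array([-1.0452,  0.3145,  0.0018])) [-0.6812  0.9857  0.5057  0.1203  1.9422 -1.1794]
```

View pics/w13.png

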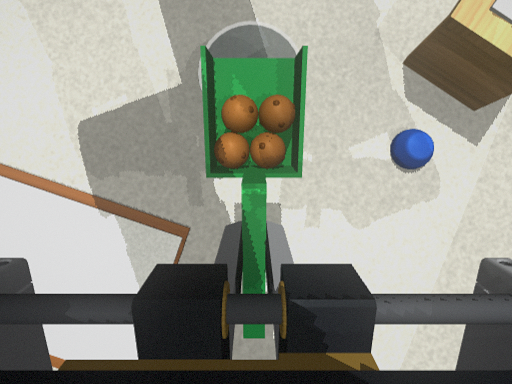

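View pics/s13.png

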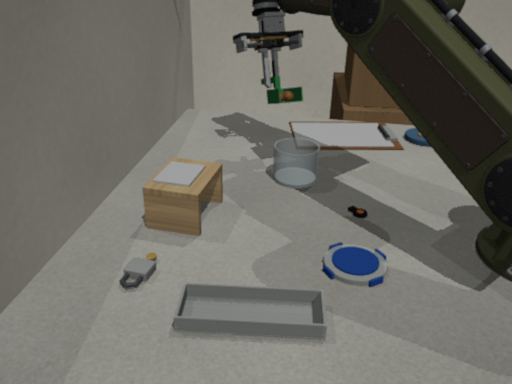

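```bash
python3 -c "
from fk import *
import cv2
for f in ('w13.png','w6.png','w4.png'):
  a=cv2.imread('pics/'+f); a=cv2.resize(a,None,fx=2,fy=2)
  for z,r,c in ((.09,.058,(0,0,255)),(0.0,.058,(255,0,0)),(.09,.053,(0,255,255))):
    pts=np.array([wproj(f,[J[0]+r*np.cos(t),J[1]+r*np.sin(t),z]) for t in np.linspace(0,6.28,120)])
    for u in pts: 
      if abs(u).max()<2000: cv2.circle(a,(int(round(2*u[0])),int(round(2*u[1]))),0,c,-1)
  cv2.imwrite('pics/o_'+f, a[0:400,300:760] if f=='w13.png' else a[200:560,0:330])
"
```

```text
(no output)
```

View pics/o_w13.png

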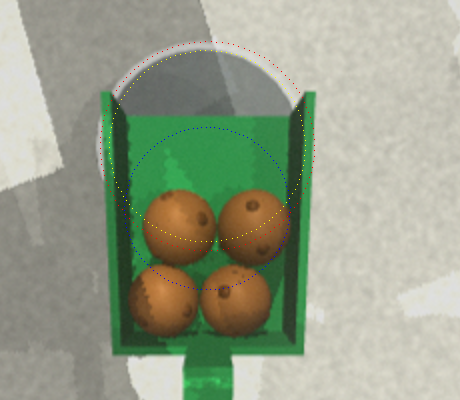

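View pics/o_w6.png

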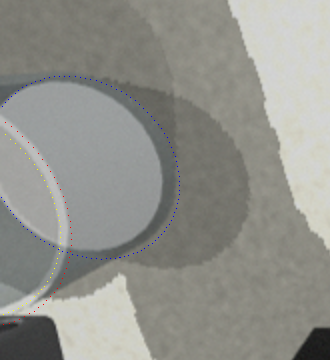

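```bash
sed -i 's/^J=np.array.*/J=np.array([.520,-.2633])/' fk.py; cat >> fk.py <<'E'
def rowsfor(seq,start=None,q=None):
    pc,Rc=start or cur(); q=np.array(get_obs()['qpos']) if q is None else q; rows=[]; mx=0
    for pt,Rt in seq:
        t=np.round(Rc.inv().apply(pt-pc),4); rv=np.round((Rc.inv()*Rt).as_rotvec(degrees=True),1)
        rows.append([float(v)+0. for v in [*t,*rv]]); pc=pc+Rc.apply(t); Rc=Rc*Ro.from_rotvec(rv,degrees=True)
        q2,e=ik(pc,Rc,q); v=np.abs(q2-q)*8; print(v.round(2),'ERR %.3f'%e if e>1e-3 else ''); q=q2
    print(q.round(2)); print(str(rows).replace(' ','')); return (pc,Rc),q
E
python3 -c "
from fk import *
y=np.radians(-60); r=np.radians
A=[(-18,.04,.19),(-16,.033,.17),(-13,.026,.145),(-10,.02,.125),(-8,.02,.115)]
s,q=rowsfor([pour(y,r(t),b,z) for t,b,z in A[1:]])
B=[-5,-2,1,4,7,10,13,16,20,25,30,35,40]
rowsfor([pour(y,r(t),.02,.115-.035*(t+8)/48) for t in B],s,q)
"
```

```text
[0.03 0.44 1.02 0.14 0.83 0.06] 
[0.08 0.46 1.07 0.15 1.01 0.01] 
[0.08 0.39 0.87 0.15 0.87 0.03] 
[0.04 0.18 0.38 0.1  0.46 0.03] 
[-0.65  0.8   0.92  0.05  1.55 -1.18]
[[0.0173,-0.0032,-0.001,0.1,-2.0,-0.1],[0.0198,0.0,-0.0021,0.0,-3.0,0.0],[0.0147,0.0,-0.0037,0.0,-3.0,0.0],[0.0057,0.0001,0.0003,0.0,-2.0,0.0]]
[0.07 0.33 0.45 0.15 0.51 0.07] 
[0.07 0.32 0.44 0.16 0.51 0.09] 
[0.07 0.31 0.43 0.17 0.5  0.11] 
[0.08 0.3  0.43 0.18 0.5  0.13] 
[0.08 0.3  0.42 0.2  0.5  0.15] 
[0.09 0.29 0.42 0.22 0.5  0.18] 
[0.09 0.28 0.41 0.24 0.49 0.21] 
[0.1  0.27 0.4  0.27 0.49 0.24] 
[0.14 0.34 0.53 0.42 0.64 0.39] 
[0.19 0.39 0.65 0.63 0.78 0.61] 
[0.21 0.35 0.63 0.8  0.73 0.8 ] 
[0.22 0.31 0.61 1.03 0.66 1.04] 
[0.24 0.26 0.59 1.31 0.55 1.34] 
[-0.44  0.3   1.72 -0.67  0.63 -0.52]
[[-0.004,0.0,-0.002,0.0,-3.0,0.0],[-0.004,-0.0001,-0.0022,0.0,-3.0,0.0],[-0.004,0.0,-0.0022,0.0,-3.0,0.0],[-0.004,0.0,-0.0023,0.0,-3.0,0.0],[-0.0039,0.0,-0.0025,0.0,-3.0,0.0],[-0.004,0.0,-0.0026,0.0,-3.0,0.0],[-0.0041,0.0,-0.0027,0.0,-3.0,0.0],[-0.004,0.0,-0.0028,0.0,-3.0,0.0],[-0.0054,0.0,-0.0039,0.0,-4.0,0.0],[-0.0068,0.0,-0.0053,0.0,-5.0,0.0],[-0.0069,0.0,-0.0056,0.0,-5.0,0.0],[-0.007,0.0,-0.0058,0.0,-5.0,0.0],[-0.0073,0.0,-0.0061,0.0,-5.0,0.0]]
```

step_arm([
  [[0.0173,-0.0032,-0.001,0.1,-2,0],[0.0198,0,-0.002,0,-3,0],[0.0147,0,-0.0037,0,-3,0],[0.0057,0,0.0003,0,-2,0],[0,0,0,0,0,0],[0,0,0,0,0,0]],
])

```text
time_s: 20.65
ee_pos: [0.5918, -0.3884, 0.1391]
eef_rot: [3.132, 1.43, 2.084]
force: [-0.2, -0.6, -2.2]
grip_width: 0.0133
```

```bash
python3 -c "
from fk import *
import cv2
snap('wrist','w14.png');print(scoop_now())
o,e=scoop_now(); lip=o+Ro.from_euler('ZYX',e).apply([-.04,0,0]);d=np.array([.5,-.866]);print('lip',lip,(lip[:2]-J)@d, (lip[:2]-J)@np.array([.866,.5]))
f='w14.png';a=cv2.resize(cv2.imread('pics/'+f),None,fx=2,fy=2)
for z,r,c in ((.09,.058,(0,0,255)),(.09,.053,(0,255,255))):
    for t in np.linspace(0,6.28,120):
      u=wproj(f,[J[0]+r*np.cos(t),J[1]+r*np.sin(t),z]); cv2.circle(a,(int(2*u[0]),int(2*u[1])),0,c,-1)
cv2.imwrite('pics/o14.png',a[0:400,250:800])
"
```

```text
wrist [ 0.5918 -0.3884  0.1391] [3.1322 1.4304 2.084 ] y-dir [0.8666 0.4991 0.0013]
(array([ 0.5499, -0.3157,  0.1094]), array([-1.0483,  0.1404,  0.0012]))
lip [ 0.5302 -0.2814  0.1149] 0.020772538503067085 -0.00026230966585568186
```

View pics/o14.png

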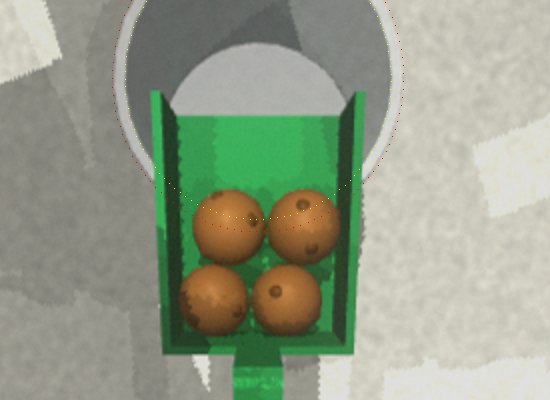

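step_arm([
  [[-0.004,0,-0.002,0,-3,0],[-0.004,0,-0.0022,0,-3,0],[-0.004,0,-0.0022,0,-3,0],[-0.004,0,-0.0023,0,-3,0],[-0.004,0,-0.0025,0,-3,0],[-0.004,0,-0.0026,0,-3,0],[-0.004,0,-0.0027,0,-3,0],[-0.004,0,-0.0028,0,-3,0],[-0.0054,0,-0.0039,0,-4,0],[-0.0068,0,-0.0053,0,-5,0],[-0.007,0,-0.0056,0,-5,0],[-0.007,0,-0.0058,0,-5,0]],
])

```text
time_s: 22.2
ee_pos: [0.5669, -0.3455, 0.1858]
eef_rot: [0.003, 0.958, -1.046]
force: [1.0, 0.5, 0.0]
grip_width: 0.0132
```

step_arm([
  [[-0.0073,0,-0.006,0,-5,0],[0,0,0,0,0,0],[0,0,0,0,0,0],[0,0,0,0,0,0]],
])

```text
time_s: 22.7
ee_pos: [0.5625, -0.3383, 0.1879]
eef_rot: [0.002, 0.874, -1.048]
force: [-0.7, 0.1, -0.9]
grip_width: 0.0134
```

```bash
python3 -c "
from fk import *
snap('wrist','w15.png');snap('side','s15.png');print(scoop_now(),get_obs()['force'])
"
```

```text
wrist [ 0.5625 -0.3383  0.1879] [ 0.002   0.8738 -1.0478] y-dir [0.8671 0.4981 0.0013]
side [ 0.5625 -0.3382  0.1878] [ 0.0019  0.8737 -1.0477] y-dir [0.867  0.4983 0.0012]
(array([ 0.5454, -0.3083,  0.1055]), array([-1.0501, -0.6971,  0.0014])) [ 0.8767  0.1906 -0.9303]
```

View pics/w15.png

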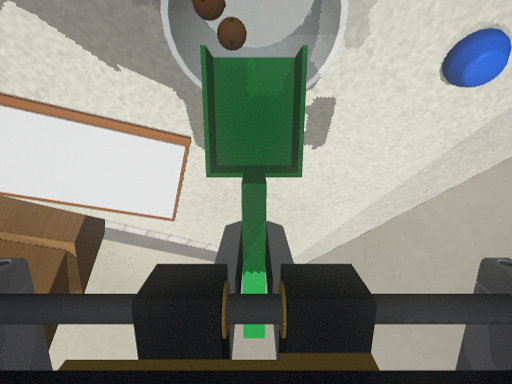

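View pics/s15.png

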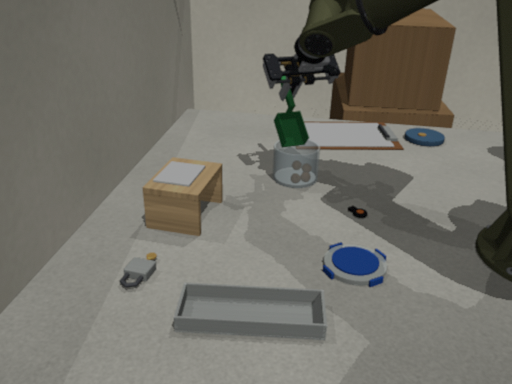

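```bash
python3 -c "
from fk import *
y=np.radians(-60); r=np.radians
A=[(38,.02,.10),(32,.022,.125),(24,.025,.15),(16,.03,.165),(8,.03,.175),(0,.03,.175)]
s,q=rowsfor([pour(y,r(t),b,z) for t,b,z in A])
p1,R1=scoop_tcp(.4945,.0114,.10,-.2); p0,R0=s; n=9; S=Slerp([0,1],Ro.concatenate([R0,R1]))
s,q=rowsfor([(p0+(p1-p0)*k/n,S(k/n)) for k in range(1,n+1)],s,q); print(s[0],p1)
"
```

```text
[0.07 0.09 0.36 0.75 0.47 0.82] 
[0.29 0.23 0.96 1.45 1.07 1.53] 
[0.35 0.53 1.29 1.24 1.49 1.26] 
[0.32 0.74 1.31 0.82 1.45 0.77] 
[0.25 0.77 1.19 0.6  1.39 0.46] 
[0.21 0.87 1.11 0.49 1.25 0.28] 
[-0.63  0.68  0.94 -0.    1.52 -1.16]
[[-0.0121,0.0007,0.0134,-0.1,1.9,0.0],[-0.0058,0.0,0.0207,0.0,6.0,0.0],[-0.0026,0.0,0.0203,0.0,8.0,0.0],[0.0053,0.0,0.0152,0.0,8.0,0.0],[0.0074,0.0,0.0073,0.0,8.0,0.0],[0.0169,0.0,0.0045,0.0,8.0,0.0]]
[0.39 0.49 0.93 0.   0.44 0.37] 
[0.42 0.42 0.8  0.   0.38 0.34] 
[0.45 0.36 0.69 0.   0.33 0.31] 
[0.48 0.3  0.59 0.   0.3  0.28] 
[0.51 0.24 0.5  0.   0.26 0.25] 
[0.53 0.18 0.42 0.   0.24 0.22] 
[0.56 0.12 0.34 0.   0.21 0.19] 
[0.58 0.07 0.26 0.   0.19 0.17] 
[0.6  0.01 0.17 0.   0.17 0.16] 
[-0.07  0.41  1.53 -0.    1.2  -1.44]
[[0.0083,0.0194,-0.0386,-5.4,0.0,0.0],[0.0083,0.0229,-0.0366,-5.4,0.0,0.0],[0.0083,0.0262,-0.0343,-5.4,0.0,0.0],[0.0083,0.0294,-0.0317,-5.4,0.0,0.0],[0.0083,0.0322,-0.0287,-5.4,0.0,0.0],[0.0084,0.0348,-0.0256,-5.4,0.0,0.0],[0.0083,0.0371,-0.0223,-5.4,0.0,0.0],[0.0083,0.0389,-0.0186,-5.4,0.0,0.0],[0.0083,0.0406,-0.0149,-5.4,0.0,0.0]]
[ 0.5719 -0.0043  0.141 ] [ 0.5719 -0.0043  0.141 ]
```

step_arm([
  [[-0.0121,0,0.0134,0,2,0],[-0.0058,0,0.0207,0,6,0],[-0.0026,0,0.0203,0,8,0],[0.0053,0,0.0152,0,8,0],[0.0074,0,0.0073,0,8,0],[0.017,0,0.0045,0,8,0],[0,0,0,0,0,0]],
])

```text
time_s: 23.68
ee_pos: [0.5934, -0.3936, 0.212]
eef_rot: [-3.08, 1.565, 2.154]
force: [0.9, -0.5, -0.9]
grip_width: 0.0135
```

step_arm([
  [[0.0083,0.0195,-0.0385,-5.4,0,0],[0.0083,0.023,-0.0365,-5.4,0,0],[0.0083,0.026,-0.0345,-5.4,0,0],[0.0083,0.0295,-0.0315,-5.4,0,0],[0.0083,0.032,-0.0285,-5.4,0,0],[0.0083,0.035,-0.0255,-5.4,0,0],[0.0083,0.037,-0.0225,-5.4,0,0],[0.0083,0.039,-0.0185,-5.4,0,0],[0.0083,0.0405,-0.015,-5.4,0,0],[0,0,0,0,0,0],[0,0,0,0,0,0]],
])

```text
time_s: 25.05
ee_pos: [0.5718, -0.0045, 0.1425]
eef_rot: [0.357, 1.568, 0.156]
force: [-0.5, -0.4, -0.5]
grip_width: 0.0138
```

```bash
python3 -c "
from fk import *
snap('wrist','w16.png');snap('side','s16.png');print(scoop_now(),get_obs()['force'])
rowsfor([scoop_tcp(.4945,.0114,z,-.2) for z in (.07,.04,.015,.003)])
"
```

```text
wrist [ 0.5718 -0.0045  0.1425] [0.3566 1.5676 0.1562] y-dir [0.1991 0.98   0.0011]
side [ 0.5719 -0.0049  0.1423] [0.4044 1.568  0.2031] y-dir [0.1999 0.9798 0.0011]
(array([0.4946, 0.0107, 0.101 ]), array([-0.2016, -0.0021,  0.0011])) [-0.1607 -0.4192 -1.4926]
[0.02 0.29 0.22 0.01 0.49 0.01] 
[0.   0.3  0.18 0.   0.48 0.  ] 
[0.   0.27 0.12 0.   0.39 0.  ] 
[0.   0.14 0.05 0.   0.19 0.  ] 
[-0.07  0.53  1.6  -0.    1.01 -1.44]
[[0.0312,0.0008,-0.0002,-0.1,0.1,-0.1],[0.03,0.0,0.0,0.0,0.0,0.0],[0.025,0.0,0.0,0.0,0.0,0.0],[0.012,0.0,0.0,0.0,0.0,0.0]]
```

View pics/w16.png

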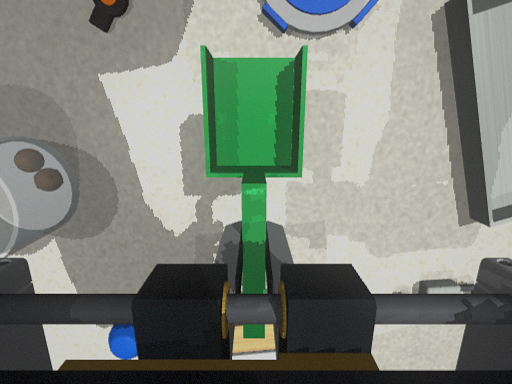

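View pics/s16.png

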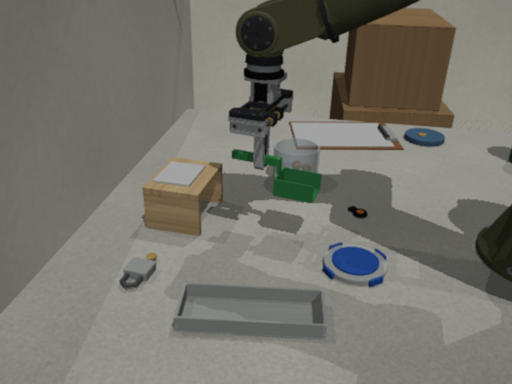

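Empty scoop, level, over clear space. Lower.

step_arm([
  [[0.031,0.001,0,0,0,0],[0.03,0,0,0,0,0],[0.025,0,0,0,0,0],[0.01,0,0,0,0,0],[0.003,0,0,0,0,0],[0,0,0,0,0,0],[0,0,0,0,0,0]],
])

```text
time_s: 26.02
ee_pos: [0.5724, -0.0032, 0.0434]
eef_rot: [0.656, 1.569, 0.456]
force: [0.1, 0.0, -0.6]
grip_width: 0.014
```

step_arm([
  [[0.0015,0,0,0,0,0],[0.0007,0,0,0,0,0],[0,0,0,0,0,0],[0,0,0,0,0,0]],
])

```text
time_s: 26.52
ee_pos: [0.5721, -0.0031, 0.0405]
eef_rot: [0.994, 1.569, 0.794]
force: [0.4, 0.5, 1.5]
grip_width: 0.0136
```

In contact (~2 N). Release and rise.

step_arm([
  [[0,0,0,0,0,0],[0,0,0,0,0,0],[0,0,0,0,0,0],[0,0,0,0,0,0],[0,0,0,0,0,0],[-0.02,0,0,0,0,0],[-0.04,0,0,0,0,0],[-0.05,0,0,0,0,0],[-0.05,0,0,0,0,0],[0,0,0,0,0,0],[0,0,0,0,0,0]],
], fingers=0.06)

```text
time_s: 27.9
ee_pos: [0.5715, -0.0033, 0.1995]
eef_rot: [2.026, 1.57, 1.826]
force: [0.8, 0.1, -0.4]
grip_width: 0.0598
```

```bash
python3 -c "
from fk import *
import cv2
snap('wrist','w17.png');snap('side','s17.png');snap('scene','c17.png');print(get_obs()['force'],get_obs()['time_s'])
a=cv2.imread('pics/s17.png');cv2.imwrite('pics/s17c.png',cv2.resize(a[120:350,110:400],None,fx=2.6,fy=2.6,interpolation=cv2.INTER_CUBIC))
"
```

```text
wrist [ 0.5715 -0.0033  0.1995] [2.0263 1.5696 1.8261] y-dir [0.1988 0.98   0.0011]
side [ 0.5713 -0.0033  0.199 ] [2.6191 1.569  2.4189] y-dir [0.1989 0.98   0.0009]
scene [ 0.5713 -0.0033  0.1988] [2.7269 1.5687 2.5267] y-dir [0.1988 0.98   0.0008]
[-0.0491 -0.0321 -0.0292] 28.05
```

View pics/w17.png

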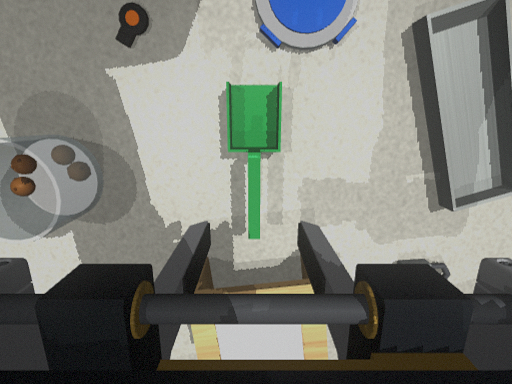

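View pics/s17c.png

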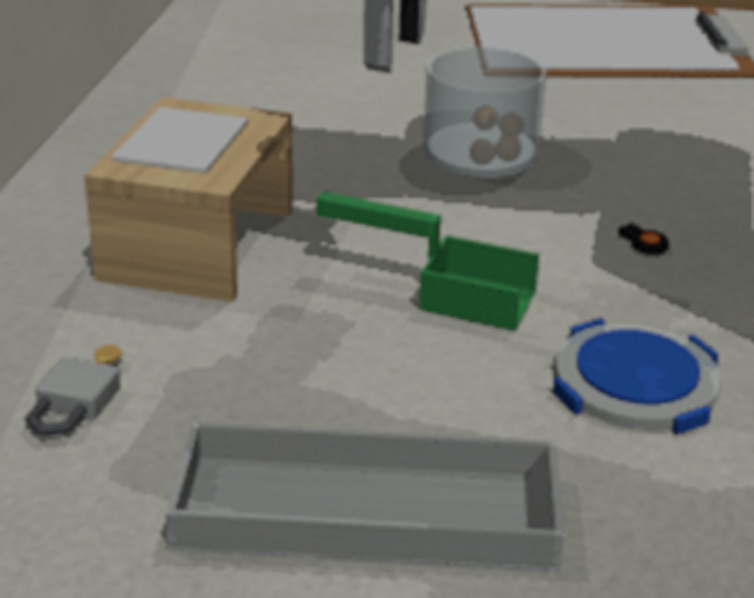

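View pics/c17.png

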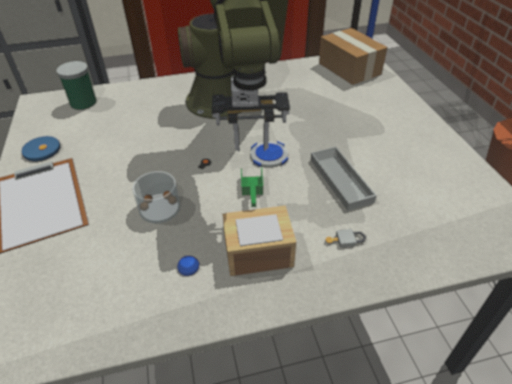

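```bash
python3 -c "
from station import ticket
print(ticket.hand_in())"
```

```text
the job is handed in; nothing more can be done
None
```

I drew the scoop out of the cubby by its bowl, set it down and let go. Then I took it by the handle, scooped all four treats in one push against the tray's ramp, and tipped them into the jar. Finally I set the scoop level on the cabinet top, let go and raised the gripper clear. The job was handed in at about 28 s of the 67 s allowed, and the hand-in gives no verdict.

**Last checks:** The final pictures show:
- Four treats on the jar's floor.
- The tray empty and the jar upright.
- The scoop level and free.
- The padlock, door stop, fob and lid where they were, by eye.

The wrist force was near zero, so nothing was touching the gripper.

**Disagreements:** Two positions from the fixed cameras were about 3 mm off the wrist-camera views: the tray and the jar. I corrected both before using them. When I first gripped the bowl, the gripper was about 6 mm off to the side. It still closed squarely on the bowl, but the scoop shifted slightly.

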